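Latch an instrument tray and set its pointer

TASK

Make the instrument tray ready for the sterilizer: with a fingertip, push the two swing latches round until each lies across the lid, fully home against its stop, and push the pointer on the lid round until it points at the long raised bar. Leave the tray standing where it is, neither lifted nor shoved along, and leave the things around it where they stand.

Things in the scene. Friction and masses are not known exactly. Their poses are not given: they have to be found in the camera images.
- tray: closed wire-mesh instrument tray, loose but heavy (3 kg), 180 mm (its x) by 240 mm (its y) by 60 mm high; origin at the centre of its underside. The lid on top stays shut and is solid to a fingertip. A swing latch sits at its left (+y) and right (-y) end, a pointer at the middle of the lid. Stop pins, 73 mm above the table, stand 30 mm inward of the latch pivots
- left_latch (a joint): turn of the left swing latch about its upright pivot (rad, counterclockwise seen from above is positive). 0: the arm points to the tray's -x, along the tray's left end (open). 1.571: it points to the tray's -y, across the lid, against its stop pin (fully home). It stops at -0.5 and 1.571 and stays where it is left; about 1.6 N at the post turns it
- left_latch_pivot (a point): the left latch's pivot axis, on an ear outside the tray's left end, at tray x = -40 mm, tray y = +135 mm, 64 mm above the table
- left_latch_post (a point): centre of the top of the upright black thumb post (12 mm across) near the free end of the left latch arm, 65 mm from the pivot axis. The top is 98 mm above the table; the post stands free from 71 mm up. The arm itself is a flat dark steel bar 76 mm long, 12 mm wide, 65 to 71 mm above the table
- right_latch (a joint): turn of the right swing latch about its upright pivot (rad, counterclockwise seen from above is positive). 0: the arm points to the tray's +x, along the tray's right end (open). 1.571: it points to the tray's +y, across the lid, against its stop pin (fully home). It stops at -0.5 and 1.571 and stays where it is left; about 1.6 N at the post turns it
- right_latch_pivot (a point): the right latch's pivot axis, on an ear outside the tray's right end, at tray x = -40 mm, tray y = -135 mm, 64 mm above the table
- right_latch_post (a point): centre of the top of the upright black thumb post (12 mm across) near the free end of the right latch arm, 65 mm from the pivot axis. The top is 98 mm above the table; the post stands free from 71 mm up. The arm itself is a flat dark steel bar 76 mm long, 12 mm wide, 65 to 71 mm above the table
- pointer (a joint): turn of the pointer about its upright pivot at the middle of the lid (rad, counterclockwise seen from above is positive). It points to the tray's +x, at the long bar, at 0 and again at 6.283; it can go through from -0.6 to 6.88, so either way round reaches the bar. Stiff hinge that stays where it is left; about 1.7 N at the post turns it
- pointer_pivot (a point): the pointer's pivot axis, at the middle of the lid (tray x = 0, y = 0), 64 mm above the table
- pointer_post (a point): centre of the top of the pointer's upright black thumb post (12 mm across), 42 mm from the pivot axis; top 98 mm above the table, free from 71 mm up
- pointer_tip (a point): the narrow tip of the pointer, 60 mm from its pivot axis, 68 mm above the table
- bar_mark (a point): inner end of the one long raised bar on the lid (25 mm long, 12 mm wide, 5 mm high, dark steel), 63 mm from the pointer's pivot towards the tray's +x edge. The other three marks round the pointer are small round studs
- bottle: clear water bottle, 60 mm across, 130 mm tall; loose bystander standing 0.14 to 0.34 m from the tray's middle, origin at the centre of its underside
- cup: open steel cup, 68 mm across, 60 mm tall; loose bystander standing 0.14 to 0.34 m from the tray's middle, origin at the centre of its underside
- weight: round steel weight with a narrow neck, 54 mm across, 50 mm tall; loose bystander standing 0.14 to 0.34 m from the tray's middle, origin at the centre of its underside

How it is judged:
By the outcome, as a careful person would: the job done as asked, in the order asked, and still so for the second after the job is handed in, with the robot touching nothing.
It also fails if it takes over 67 s, if anything falls off the work surface, if the arm or the gripper's body presses on something with over 40 N, if the wrist force passes 120 N, or if a joint passes its speed limit or range.

ROBOT

A 6-joint arm with a two-finger parallel gripper is mounted at the origin on the work surface. World frame = base frame: x ahead of the robot, y to its left, z up, the work surface at z = 0. Lengths are in m, angles in rad, forces in N, time in s.
With the tool pointing down it reaches from about 0.375 to 0.9 m from the base axis. Payload 3.1 kg.
Tool frame: the origin (TCP) lies at the very end of the fingers, on their centre line; the grasp point (between the pads) lies 19 mm behind it; z points along the fingers, y is the direction in which the jaws open and shut (so a half turn about z gives the same grasp; the last joint's range is limited). The gripper opens to 87 mm and grips with 3 to 60 N. Pads are 19 mm wide; open, the fingers measure 117 mm over their backs; the gripper's body (75 mm by 190 mm) begins 51 mm behind the grasp point.
Start: joints at [0.945, 0.527, 1.433, -0, 1.181, -0.178], TCP at [0.271, 0.563, 0.223] pointing down, gripper open.
Joint ranges: [-3.08, 3.08], [-0.75, 2.2], [0.22, 2.44], [-1.43, 4.57], [0, 2.65], [-2.85, 2.85]. Speed limits (rad/s): [2.79, 2.79, 3.14, 3.14, 3.14, 3.14].

INTERFACE

Orientations are given as a unit quaternion [x, y, z, w].
In Python, from rig import robot, optics gives the robot as it stands.
- The arm moves only by the shell command python3 -m inch 'ROWS' [FORCE]. ROWS is JSON, a list of rows, each an object of numbers: "ax", "ay", "az": the turn, a rotation vector about the tool's x, y, z in rad; "dx", "dy", "dz": the shift along the tool's x, y, z in mm; "gripper": the opening in per cent of the stroke, from 0 (shut) to 100 (fully open). In form: [{"ax": .., "ay": .., "az": .., "dx": .., "dy": .., "dz": .., "gripper": ..}, ...]. A call has 1 to 8 rows; each row shifts and turns the commanded pose from where the row before left it, along the tool's axes as they then stand; what a row does not reach is not made up. A row lasts 1/10 s, in which the tool goes at most 50 mm and 8.59 degrees, less where a joint would pass 70% of its speed; a pose out of reach is approached as far as the arm can. A call with a gripper value outside its range is refused whole. The fingers move at their own pace and stop on an object; FORCE is the grip in N (left out, the last holds). Time passes only in rows, so rows that do not move let the fingers close. It gives the time, the measured TCP pose, the force and the opening at its end, in the units of the state.
- robot.get_obs(): the state, without advancing time (a new reading comes with each control period).
- optics.camera(name): name is "scene" or "top"; returns a dict with "img" (480x640x3 uint8, red, green, blue), "depth" (480x640 float32, m along the optical axis (not along the pixel's ray), 0 where there is no reading), "camera_matrix" (3x3 intrinsics, pixels), "position" and "attitude" of the camera in the world. Camera axes: x right, y up, looking along -z (the intrinsics and any distortion apply to the point x, -y, -z); pixel columns grow to the right and rows downward; lengths in m; the calibration is good to about 2 mm. A picture is of the moment at which its call begins.
- robot.hand_in(): hands the job in, once; it reports no verdict.
The state is a dict: "time": time; "q": joint angles; "joint_velocities": joint speeds; "joint_torque": joint torques, N m; "position": TCP position; "tool_rot": TCP orientation; "ft_force": force on the tool from outside, world axes, zero at the start; "moment": the same for the moment, N m; "grip_width": finger opening in m.
Only numpy, scipy, OpenCV 4.12 (cv2) and the standard library are available. Lean on these libraries where they do the work, as an engineer would, in place of code of your own. Each camera call takes 0.05 s, during which the arm holds its last target.

## Working session

There is one attempt and no reset: what is moved stays moved. The work goes in short steps, Python scripts to look and compute and a shell command to move; the robot and the scene stay as the last step left them, time stands still between calls to the robot, and variables do not carry over. Pictures are saved under pics/ and viewed, and the job is handed in when it is done.

```bash
mkdir -p pics; ls
python3 - <<'E'
from rig import robot, optics
import cv2,numpy as np
for n in ("top","scene"):
    c=optics.camera(n); cv2.imwrite(f"pics/{n}0.png",c["img"][:,:,::-1]); print(n,c["camera_matrix"],c["position"],c["attitude"])
    np.savez(f"{n}0.npz",**{k:np.array(v) for k,v in c.items()})
print(robot.get_obs())
E
```

```text
pics
top [[561.38881477   0.         307.56199004]
 [  0.         561.38881477 242.2463649 ]
 [  0.           0.           1.        ]] [0.54428806 0.00474835 1.29071025] [ 0.01629589 -0.01586333 -0.7069127   0.7069351 ]
scene [[552.77108727   0.         318.38756858]
 [  0.         552.77108727 238.03192905]
 [  0.           0.           1.        ]] [1.18894104 0.04732633 0.89591281] [0.21583816 0.22233298 0.68310643 0.66132256]
{'time': 0.1, 'q': array([ 9.44495347e-01,  5.28361802e-01,  1.43376986e+00, -5.01017649e-05,
        1.18140978e+00, -1.78486035e-01]), 'joint_velocities': array([ 9.27640157e-05,  3.61111649e-04, -2.21078003e-03, -5.10882198e-05,
       -5.22458667e-04,  6.78518919e-04]), 'joint_torque': array([ 1.68549118e-04, -4.40984845e+01, -1.77150106e+01,  6.34881458e-02,
        5.34319365e-02, -7.08937114e-05]), 'position': array([0.27020738, 0.56283744, 0.22167787]), 'tool_rot': array([ 2.22031840e-01,  9.75038929e-01, -9.05639227e-04, -3.60278490e-04]), 'ft_force': array([ 0.73726211, -0.21066552,  0.29969159]), 'moment': array([ 0.01557067, -0.03096912, -0.01191264]), 'grip_width': 0.08688334069259482}
```

View pics/top0.png

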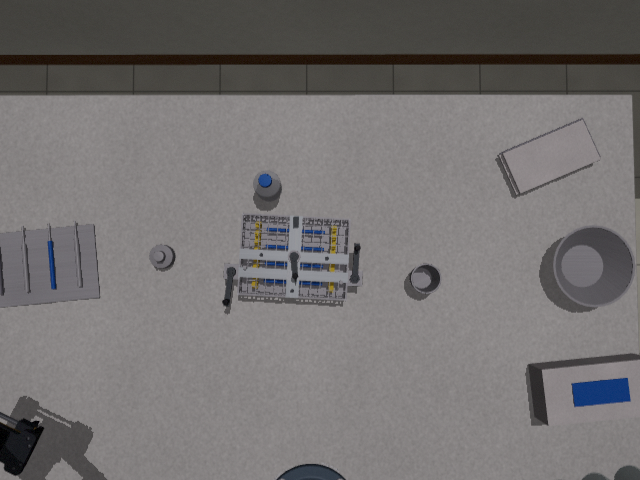

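View pics/scene0.png

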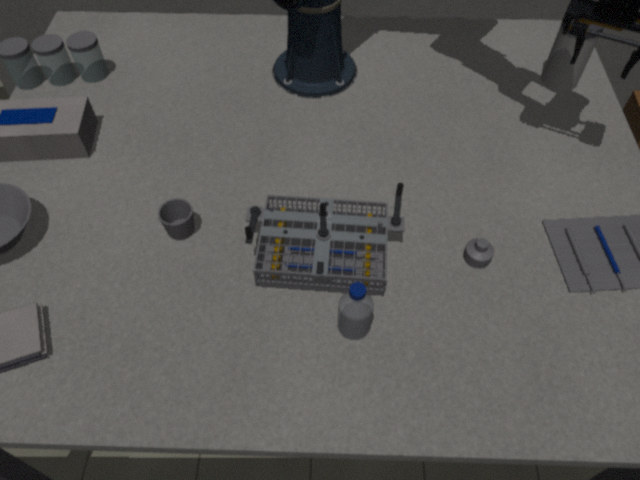

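Run:
```python
import cv2
a=cv2.imread("pics/top0.png")[195:320,205:375]
cv2.imwrite("pics/z0.png",cv2.resize(a,None,fx=4.7,fy=4.7,interpolation=cv2.INTER_CUBIC))
```

```text
(no output)
```

View pics/z0.png

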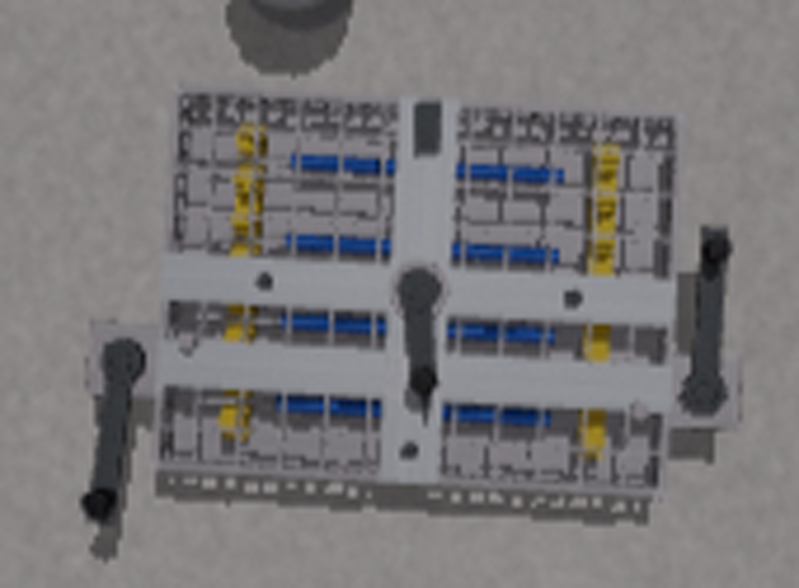

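```bash
cat > h.py <<'E'
import numpy as np
from scipy.spatial.transform import Rotation as R
def cast(c,uv,z):
    K=c["camera_matrix"];u,v=uv
    d=np.array([(u-K[0,2])/K[0,0],-(v-K[1,2])/K[1,1],-1.])
    d=R.from_quat(c["attitude"]).as_matrix()@d
    p=np.array(c["position"]); return p+d*(z-p[2])/d[2]
def proj(c,P):
    K=c["camera_matrix"]
    q=R.from_quat(c["attitude"]).as_matrix().T@(np.array(P)-c["position"])
    return np.array([K[0,0]*q[0]/-q[2]+K[0,2], -K[1,1]*q[1]/-q[2]+K[1,2]])
E
python3 - <<'E'
from h import *
c=np.load("top0.npz")
np.set_printoptions(precision=4,suppress=True)
P={}
for n,x,y,z in [("lp",124,358,.071),("lpost",99,503,.098),("pp",419,289,.071),("ppost",423,379,.098),("rp",703,391,.071),("rpost",715,248,.098),("bar",427,153,.069),("barout",428,102,.069)]:
    P[n]=cast(c,(x/4.7+205-.4,y/4.7+195-.4),z); print(n,P[n])
d=P["lp"]-P["rp"]; yaw=np.arctan2(-d[0],d[1]); print("yaw",yaw,np.linalg.norm(d))
b=P["bar"]-P["pp"]; print("bar yaw",np.arctan2(b[1],b[0]),np.linalg.norm(b))
m=(P["lp"]+P["rp"])/2; print("centre",m[:2]+.04*np.array([np.cos(yaw),np.sin(yaw)]))
for a,bb in (("lp","lpost"),("rp","rpost"),("pp","ppost")):
    e=P[bb]-P[a]; print(a,np.linalg.norm(e[:2]),np.arctan2(e[1],e[0])-yaw)
# bystanders from scene & depth
for n,uv,z in (("bottle cap",(265,181),.13),("cup",(426,276),.06),("weight",(160,256),.05)): print(n,cast(c,uv,z))
D=c["depth"]
for u,v in((265,181),(426,280),(160,256),(295,257)): print(u,v,c["position"][2]-D[v,u])
E
```

```text
lp [0.5378 0.1717 0.071 ]
lpost [0.4728 0.1788 0.098 ]
pp [0.5697 0.0355 0.071 ]
ppost [0.5285 0.033  0.098 ]
rp [ 0.5226 -0.0956  0.071 ]
rpost [ 0.5877 -0.099   0.098 ]
bar [0.6328 0.0319 0.069 ]
barout [0.6566 0.0315 0.069 ]
yaw -0.05678727019933162 0.2676964483571349
bar yaw -0.05676740761264004 0.0632847839522012
centre [0.5702 0.0358]
lp 0.06547153993715375 3.0888363377258337
rp 0.06512944685987146 0.003838846481977805
pp 0.04125406958364071 -3.0233584518638965
bottle cap [0.7246 0.094  0.13  ]
cup [ 0.5264 -0.2537  0.06  ]
weight [0.5703 0.3317 0.05  ]
265 181 0.12101785224468231
426 280 0.007975497660942077
160 256 0.0478122619965744
295 257 0.0779551653245163
```

```bash
cat >> h.py <<'E'
np.set_printoptions(precision=4,suppress=True)
YAW=-.057; C=np.array([.5702,.0357])
PIV={"l":np.array([.5378,.1717]),"r":np.array([.5226,-.0956]),"p":C}
RAD={"l":.065,"r":.065,"p":.042}
def post(k,world): return PIV[k]+RAD[k]*np.array([np.cos(world),np.sin(world)])
def state(o):
    M=R.from_quat(o["tool_rot"]).as_matrix(); return np.arctan2(M[1,0],M[0,0])
def go(x,y,z,yaw):
    from rig import robot
    o=robot.get_obs(); a=state(o); M=R.from_quat(o["tool_rot"])
    T=R.from_euler("z",yaw)*R.from_euler("x",np.pi)
    d=np.array([x,y,z])-o["position"]
    print("t",o["time"],"pos",o["position"],"yaw",a,"q",o["q"],"F",o["ft_force"],"w",o["grip_width"])
    print("turn rotvec (tool)",(M.inv()*T).as_rotvec(),"| shift mm if shifted first",1e3*(M.inv().apply(d)),"| if turned first",1e3*T.inv().apply(d))
E
python3 - <<'E'
from h import *
p=post("l",3.032);print(p)
p=np.array([.4728,.1788])
y=1.462; t=p+.030*np.array([np.cos(y),np.sin(y)]); print(t)
go(*t,.16,y)
E
```

```text
[0.4732 0.1788]
[0.4761 0.2086]
t 0.1 pos [0.2702 0.5628 0.2217] yaw 2.6937964846662887 q [ 0.9445  0.5284  1.4338 -0.0001  1.1814 -0.1785] F [ 0.7373 -0.2107  0.2997] w 0.08688334069259482
turn rotvec (tool) [-0.0019  0.0009  1.2318] | shift mm if shifted first [-338.9404 -230.0425   62.0192] | if turned first [-329.7689  243.0943   61.6779]
```

```bash
python3 -m inch '[{"dx":-34,"dy":-23,"gripper":0},{"dx":-34,"dy":-23,"gripper":0},{"dx":-34,"dy":-23,"gripper":0},{"dx":-34,"dy":-23,"gripper":0},{"dx":-34,"dy":-23,"gripper":0},{"dx":-34,"dy":-23,"gripper":0},{"dx":-34,"dy":-23,"gripper":0},{"dx":-34,"dy":-23,"gripper":0}]'
python3 -m inch '[{"dx":-34,"dy":-23},{"dx":-34,"dy":-23},{"az":0.14},{"az":0.14},{"az":0.14},{"az":0.14},{"az":0.14},{"az":0.14}]'
python3 -m inch '[{"az":0.14},{"az":0.14},{"az":0.11},{"dz":20},{"dz":20},{"dz":20},{}]'
python3 - <<'E'
from h import *
y=1.462;p=np.array([.4728,.1788]); t=p+.030*np.array([np.cos(y),np.sin(y)])
go(*t,.080,y)
E
```

```text
t 0.1 pos [0.2702 0.5628 0.2217] yaw 2.6937964846662887 q [ 0.9445  0.5284  1.4338 -0.0001  1.1814 -0.1785] F [ 0.7373 -0.2107  0.2997] w 0.08688334069259482
turn rotvec (tool) [-0.0019  0.0009  1.2318] | shift mm if shifted first [-338.9645 -229.8884  142.0191] | if turned first [-329.7689  243.0943  141.6779]invalid input
invalid input
invalid input
```

```bash
python3 -m inch '[{"ax":0,"ay":0,"az":0,"dx":-34,"dy":-23,"dz":0,"gripper":0},{"ax":0,"ay":0,"az":0,"dx":-34,"dy":-23,"dz":0,"gripper":0}]'
```

```text
time: 0.3
position: [0.3115, 0.4921, 0.2219]
tool_rot: [0.221, 0.975, -0.0, -0.0]
ft_force: [0.8, -0.6, 0.1]
grip_width: 0.0779
```

Full rows are needed. Continuing.

```bash
python3 -m inch '[{"ax":0,"ay":0,"az":0,"dx":-34,"dy":-23,"dz":0,"gripper":0},{"ax":0,"ay":0,"az":0,"dx":-34,"dy":-23,"dz":0,"gripper":0},{"ax":0,"ay":0,"az":0,"dx":-34,"dy":-23,"dz":0,"gripper":0},{"ax":0,"ay":0,"az":0,"dx":-34,"dy":-23,"dz":0,"gripper":0},{"ax":0,"ay":0,"az":0,"dx":-34,"dy":-23,"dz":0,"gripper":0},{"ax":0,"ay":0,"az":0,"dx":-34,"dy":-23,"dz":0,"gripper":0},{"ax":0,"ay":0,"az":0,"dx":-34,"dy":-23,"dz":0,"gripper":0},{"ax":0,"ay":0,"az":0,"dx":-34,"dy":-23,"dz":0,"gripper":0}]'
python3 -m inch '[{"ax":0,"ay":0,"az":0.14,"dx":0,"dy":0,"dz":0,"gripper":0},{"ax":0,"ay":0,"az":0.14,"dx":0,"dy":0,"dz":0,"gripper":0},{"ax":0,"ay":0,"az":0.14,"dx":0,"dy":0,"dz":0,"gripper":0},{"ax":0,"ay":0,"az":0.14,"dx":0,"dy":0,"dz":0,"gripper":0},{"ax":0,"ay":0,"az":0.14,"dx":0,"dy":0,"dz":0,"gripper":0},{"ax":0,"ay":0,"az":0.14,"dx":0,"dy":0,"dz":0,"gripper":0},{"ax":0,"ay":0,"az":0.14,"dx":0,"dy":0,"dz":0,"gripper":0},{"ax":0,"ay":0,"az":0.14,"dx":0,"dy":0,"dz":0,"gripper":0}]'
python3 -m inch '[{"ax":0,"ay":0,"az":0.11,"dx":0,"dy":0,"dz":0,"gripper":0},{"ax":0,"ay":0,"az":0,"dx":0,"dy":0,"dz":20,"gripper":0},{"ax":0,"ay":0,"az":0,"dx":0,"dy":0,"dz":20,"gripper":0},{"ax":0,"ay":0,"az":0,"dx":0,"dy":0,"dz":0,"gripper":0}]'
python3 - <<'E'
from h import *
y=1.462;p=np.array([.4728,.1788]); t=p+.030*np.array([np.cos(y),np.sin(y)])
go(*t,.080,y)
E
```

```text
time: 1.1
position: [0.4778, 0.2073, 0.2223]
tool_rot: [0.222, 0.975, -0.0, -0.0]
ft_force: [0.1, 0.7, 0.5]
grip_width: 0.0149
time: 1.9
position: [0.4771, 0.2087, 0.2222]
tool_rot: [0.708, 0.706, -0.0, -0.0]
ft_force: [0.4, -0.1, 0.9]
grip_width: 0.0
time: 2.3
position: [0.4752, 0.2083, 0.1801]
tool_rot: [0.744, 0.668, -0.003, -0.002]
ft_force: [-1.5, -0.0, -0.7]
grip_width: 0.0009
t 2.3 pos [0.4752 0.2083 0.1801] yaw 1.4637024719524907 q [ 0.1976  0.4471  1.7372 -0.0001  0.9639  0.3047] F [-1.5399 -0.0345 -0.6955] w 0.0008902225429366839
turn rotvec (tool) [-0.0063  0.002   0.0017] | shift mm if shifted first [  0.6214   1.4986 100.1273] | if turned first [  0.4196   0.8657 100.1358]
```

```bash
python3 -m inch '[{"ax":0,"ay":0,"az":0,"dx":0,"dy":0,"dz":30,"gripper":0},{"ax":0,"ay":0,"az":0,"dx":0,"dy":0,"dz":30,"gripper":0},{"ax":0,"ay":0,"az":0,"dx":0.5,"dy":1,"dz":30,"gripper":0},{"ax":0,"ay":0,"az":0,"dx":0,"dy":0,"dz":10,"gripper":0},{"ax":0,"ay":0,"az":0,"dx":0,"dy":0,"dz":0,"gripper":0}]'
python3 - <<'E'
from h import *
from rig import optics
import cv2
y=1.462;p=np.array([.4728,.1788]); t=p+.030*np.array([np.cos(y),np.sin(y)])
c=optics.camera("scene");cv2.imwrite("pics/s1.png",cv2.resize(c["img"][150:330,220:460,::-1],None,fx=3.3,fy=3.3))
go(*t,.080,y)
E
```

```text
time: 2.8
position: [0.4779, 0.2091, 0.0818]
tool_rot: [0.744, 0.668, -0.001, -0.001]
ft_force: [0.5, -0.3, 0.1]
grip_width: 0.0005
t 2.85 pos [0.4788 0.2093 0.0829] yaw 1.4638486284705625 q [ 0.1981  0.6078  1.8073 -0.      0.7267  0.305 ] F [-0.1642  0.4187  0.7168] w 0.00020425560046583718
turn rotvec (tool) [-0.0002  0.0001  0.0018] | shift mm if shifted first [-0.9549 -2.631   2.8507] | if turned first [-0.96   -2.6298  2.8501]
```

View pics/s1.png

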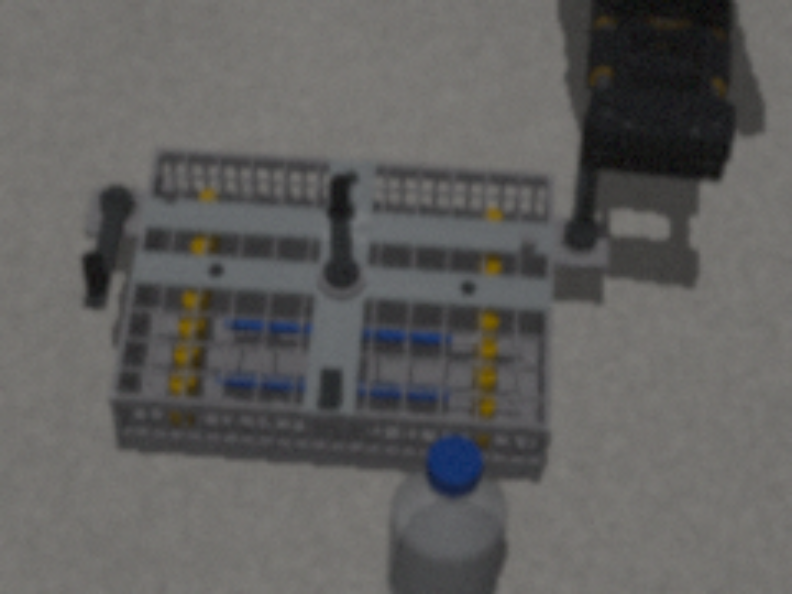

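```bash
python3 -m inch '[{"ax":0,"ay":0,"az":0,"dx":-4,"dy":-1,"dz":2,"gripper":0},{"ax":0,"ay":0,"az":0,"dx":-4,"dy":0,"dz":0,"gripper":0},{"ax":0,"ay":0,"az":0,"dx":-4,"dy":0,"dz":0,"gripper":0},{"ax":0,"ay":0,"az":0,"dx":-2,"dy":0,"dz":0,"gripper":0},{"ax":0,"ay":0,"az":-0.08,"dx":-5.2,"dy":-1,"dz":0,"gripper":0},{"ax":0,"ay":0,"az":-0.08,"dx":-5.2,"dy":-1,"dz":0,"gripper":0},{"ax":0,"ay":0,"az":-0.08,"dx":-5.2,"dy":-1,"dz":0,"gripper":0},{"ax":0,"ay":0,"az":-0.08,"dx":-5.2,"dy":-1,"dz":0,"gripper":0}]'
python3 - <<'E'
from h import *
from rig import optics
import cv2
a=3.032+.32
e=np.array([np.cos(a),np.sin(a)]);t=PIV["l"]+.065*e-.0155*np.array([-e[1],e[0]])
c=optics.camera("scene");cv2.imwrite("pics/s2.png",cv2.resize(c["img"][150:330,220:460,::-1],None,fx=3.3,fy=3.3))
go(*t,.080,a-np.pi/2)
E
```

```text
time: 3.65
position: [0.4728, 0.1747, 0.0811]
tool_rot: [0.627, 0.779, 0.001, 0.0]
ft_force: [0.3, 1.8, 0.4]
grip_width: 0.0004
t 3.7 pos [0.4727 0.174  0.0811] yaw 1.7887644575806936 q [ 0.1305  0.5949  1.8564 -0.0001  0.6891 -0.0874] F [-0.0742 -0.1221  0.5649] w 0.0004686557905784509
turn rotvec (tool) [0.0013 0.0001 0.0076] | shift mm if shifted first [-0.3275 -1.8624  1.062 ] | if turned first [-0.3417 -1.8586  1.0643]
```

View pics/s2.png

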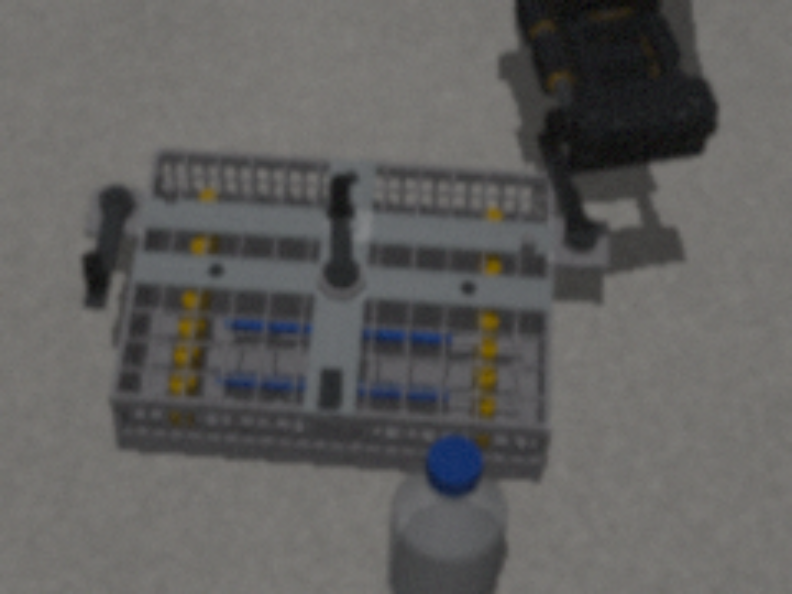

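The latch arm is turning (now from pivot (580,235) to (555,130)) and the tray has not moved. I'll continue along the arc.

```bash
python3 -m inch '[{"ax":0,"ay":0,"az":-0.08,"dx":-5.2,"dy":-1.5,"dz":0,"gripper":0},{"ax":0,"ay":0,"az":-0.08,"dx":-5.2,"dy":-1.5,"dz":0,"gripper":0},{"ax":0,"ay":0,"az":-0.08,"dx":-5.2,"dy":-1,"dz":0,"gripper":0},{"ax":0,"ay":0,"az":-0.08,"dx":-5.2,"dy":-1,"dz":0,"gripper":0},{"ax":0,"ay":0,"az":-0.08,"dx":-5.2,"dy":-1,"dz":0,"gripper":0},{"ax":0,"ay":0,"az":-0.08,"dx":-5.2,"dy":-1,"dz":0,"gripper":0},{"ax":0,"ay":0,"az":-0.08,"dx":-5.2,"dy":-1,"dz":0,"gripper":0},{"ax":0,"ay":0,"az":-0.08,"dx":-5.2,"dy":-1,"dz":0,"gripper":0}]'
python3 - <<'E'
from h import *
a=3.032+.96
e=np.array([np.cos(a),np.sin(a)]);t=PIV["l"]+.065*e-.0155*np.array([-e[1],e[0]])
go(*t,.080,a-np.pi/2)
E
```

```text
time: 4.5
position: [0.4837, 0.1348, 0.0808]
tool_rot: [0.351, 0.937, 0.0, -0.0]
ft_force: [-0.4, 1.2, 0.6]
grip_width: 0.0003
t 4.5 pos [0.4837 0.1348 0.0808] yaw 2.4251929300193056 q [ 0.0485  0.5943  1.8597  0.0009  0.6876 -0.8066] F [-0.4367  1.2371  0.6111] w 0.0003196906042936916
turn rotvec (tool) [ 0.0003 -0.0005  0.004 ] | shift mm if shifted first [-0.8101 -1.5265  0.7838] | if turned first [-0.8158 -1.523   0.7847]
```

```bash
python3 -m inch '[{"ax":0,"ay":0,"az":-0.08,"dx":-5.2,"dy":-1.5,"dz":0,"gripper":0},{"ax":0,"ay":0,"az":-0.08,"dx":-5.2,"dy":-1.5,"dz":0,"gripper":0},{"ax":0,"ay":0,"az":-0.08,"dx":-5.2,"dy":-1,"dz":0,"gripper":0},{"ax":0,"ay":0,"az":-0.08,"dx":-5.2,"dy":-1,"dz":0,"gripper":0},{"ax":0,"ay":0,"az":-0.08,"dx":-5.2,"dy":-1,"dz":0,"gripper":0},{"ax":0,"ay":0,"az":-0.08,"dx":-5.2,"dy":-1,"dz":0,"gripper":0},{"ax":0,"ay":0,"az":-0.08,"dx":-5.2,"dy":-1,"dz":0,"gripper":0},{"ax":0,"ay":0,"az":0,"dx":0,"dy":0,"dz":0,"gripper":0}]'
python3 - <<'E'
from h import *
from rig import optics
import cv2
a=3.032+1.52
e=np.array([np.cos(a),np.sin(a)]);t=PIV["l"]+.065*e-.0155*np.array([-e[1],e[0]])
c=optics.camera("scene");cv2.imwrite("pics/s3.png",cv2.resize(c["img"][150:330,220:460,::-1],None,fx=3.3,fy=3.3))
go(*t,.080,a-np.pi/2)
E
```

```text
time: 5.3
position: [0.5121, 0.111, 0.0807]
tool_rot: [0.08, 0.997, 0.0, 0.0]
ft_force: [0.2, 0.3, -0.7]
grip_width: 0.0002
t 5.35 pos [0.512  0.1111 0.0807] yaw 2.981049237084672 q [ 0.0002  0.6127  1.8054 -0.0001  0.7231 -1.41  ] F [ 0.0966  0.2257 -0.1105] w 0.000732363061665652
turn rotvec (tool) [-0.      0.0003 -0.0002] | shift mm if shifted first [-0.2795 -1.023   0.6526] | if turned first [-0.2795 -1.023   0.6525]
```

View pics/s3.png

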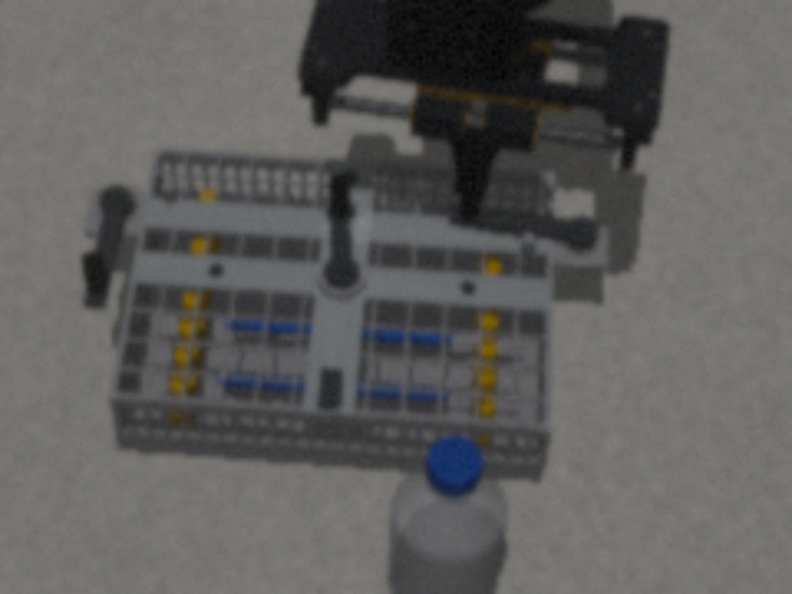

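Arm runs from (580,235) to (470,215), a few degrees short. I'll finish slowly and watch the force.

```bash
python3 -m inch '[{"ax":0,"ay":0,"az":-0.05,"dx":-1.5,"dy":-0.3,"dz":0,"gripper":0},{"ax":0,"ay":0,"az":-0.05,"dx":-1.5,"dy":-0.3,"dz":0,"gripper":0},{"ax":0,"ay":0,"az":0,"dx":-1.5,"dy":0,"dz":0,"gripper":0},{"ax":0,"ay":0,"az":0,"dx":0,"dy":0,"dz":0,"gripper":0}]'
for i in 1 2; do python3 -m inch '[{"ax":0,"ay":0,"az":0,"dx":-0.5,"dy":0,"dz":0,"gripper":0}]'; done
```

```text
time: 5.75
position: [0.5156, 0.11, 0.0804]
tool_rot: [0.03, 1.0, -0.0, -0.001]
ft_force: [-1.6, -1.4, 0.7]
grip_width: 0.0005
time: 5.85
position: [0.5161, 0.11, 0.0804]
tool_rot: [0.03, 1.0, -0.0, -0.001]
ft_force: [-1.6, -2.2, -0.0]
grip_width: 0.0003
time: 5.95
position: [0.5168, 0.11, 0.0804]
tool_rot: [0.029, 1.0, -0.0, -0.0]
ft_force: [-1.3, -1.0, -0.5]
grip_width: 0.0007
```

```bash
python3 -m inch '[{"ax":0,"ay":0,"az":0,"dx":-0.5,"dy":0,"dz":0,"gripper":0}]'; python3 -m inch '[{"ax":0,"ay":0,"az":0,"dx":-0.5,"dy":0,"dz":0,"gripper":0}]'
python3 - <<'E'
from h import *
a=-1.628
e=np.array([np.cos(a),np.sin(a)]);t=PIV["l"]+.065*e-.0155*np.array([-e[1],e[0]])
go(*t,.080,a-np.pi/2)
E
```

```text
time: 6.05
position: [0.5176, 0.11, 0.0805]
tool_rot: [0.029, 1.0, -0.0, -0.0]
ft_force: [-1.7, -0.5, -1.3]
grip_width: 0.0005
time: 6.15
position: [0.5182, 0.11, 0.0805]
tool_rot: [0.029, 1.0, -0.0, -0.0]
ft_force: [-1.4, -1.4, 0.1]
grip_width: 0.0
t 6.15 pos [0.5182 0.11   0.0805] yaw 3.0834862955397204 q [-0.0019  0.6182  1.7904 -0.0001  0.7332 -1.5146] F [-1.4382 -1.3844  0.127 ] w 3.846857034659162e-05
turn rotvec (tool) [-0.0001 -0.0003 -0.0009] | shift mm if shifted first [-0.5628 -2.2555  0.4503] | if turned first [-0.5607 -2.256   0.4504]
```

```bash
python3 -m inch '[{"ax":0,"ay":0,"az":0,"dx":-0.4,"dy":0,"dz":0,"gripper":0}]'; python3 -m inch '[{"ax":0,"ay":0,"az":0,"dx":-0.4,"dy":0,"dz":0,"gripper":0}]'
```

```text
time: 6.25
position: [0.5187, 0.11, 0.0805]
tool_rot: [0.029, 1.0, -0.0, -0.0]
ft_force: [-1.9, -0.8, -1.3]
grip_width: 0.0005
time: 6.35
position: [0.5191, 0.11, 0.0805]
tool_rot: [0.029, 1.0, -0.0, -0.0]
ft_force: [-1.6, -1.5, -0.7]
grip_width: 0.0003
```

```bash
python3 -m inch '[{"ax":0,"ay":0,"az":0,"dx":-0.4,"dy":0,"dz":0,"gripper":0}]'
```

```text
time: 6.45
position: [0.5192, 0.11, 0.0805]
tool_rot: [0.029, 1.0, -0.0, -0.0]
ft_force: [-2.6, -0.9, -0.3]
grip_width: 0.0004
```

```bash
python3 -m inch '[{"ax":0,"ay":0,"az":0,"dx":-0.3,"dy":0,"dz":0,"gripper":0}]'; python3 -m inch '[{"ax":0,"ay":0,"az":0,"dx":0,"dy":0,"dz":0,"gripper":0}]'
```

```text
time: 6.55
position: [0.5193, 0.11, 0.0805]
tool_rot: [0.029, 1.0, -0.0, -0.001]
ft_force: [-2.7, -0.9, 0.5]
grip_width: 0.0002
time: 6.65
position: [0.5193, 0.1099, 0.0805]
tool_rot: [0.029, 1.0, -0.0, -0.001]
ft_force: [-2.3, -0.6, 0.2]
grip_width: 0.0004
```

```bash
python3 -m inch '[{"ax":0,"ay":0,"az":0,"dx":-0.5,"dy":0,"dz":0,"gripper":0}]'; python3 -m inch '[{"ax":0,"ay":0,"az":0,"dx":-0.5,"dy":0,"dz":0,"gripper":0},{"ax":0,"ay":0,"az":0,"dx":0,"dy":0,"dz":0,"gripper":0}]'
```

```text
time: 6.75
position: [0.5194, 0.1099, 0.0805]
tool_rot: [0.029, 1.0, -0.0, -0.001]
ft_force: [-3.6, -1.3, 1.2]
grip_width: 0.0004
time: 6.95
position: [0.5194, 0.1099, 0.0804]
tool_rot: [0.029, 1.0, -0.0, -0.001]
ft_force: [-5.1, -0.9, 2.6]
grip_width: 0.0002
```

```bash
python3 -m inch '[{"ax":0,"ay":0,"az":0,"dx":5,"dy":0,"dz":0,"gripper":0},{"ax":0,"ay":0,"az":0,"dx":15,"dy":0,"dz":0,"gripper":0},{"ax":0,"ay":0,"az":0,"dx":0,"dy":0,"dz":-40,"gripper":0},{"ax":0,"ay":0,"az":0,"dx":0,"dy":0,"dz":-40,"gripper":0},{"ax":0,"ay":0,"az":0,"dx":0,"dy":0,"dz":0,"gripper":0}]'
python3 - <<'E'
from h import *
go(.586,-.129,.080,1.518)
E
```

```text
time: 7.45
position: [0.5065, 0.1114, 0.1658]
tool_rot: [0.029, 1.0, 0.0, 0.008]
ft_force: [0.3, 1.0, 0.0]
grip_width: 0.0006
t 7.45 pos [0.5065 0.1114 0.1658] yaw 3.0839035568988815 q [ 0.0005  0.4607  1.7676  0.0006  0.8973 -1.513 ] F [0.2649 0.996  0.0341] w 0.0006411304766218194
turn rotvec (tool) [0.0136 0.0115 1.5659] | shift mm if shifted first [ -91.8107 -235.5165   86.9242] | if turned first [-235.8493   92.0376   85.7741]
```

```bash
python3 -m inch '[{"ax":0,"ay":0,"az":0,"dx":-15,"dy":-39,"dz":0,"gripper":0},{"ax":0,"ay":0,"az":0,"dx":-15,"dy":-39,"dz":0,"gripper":0},{"ax":0,"ay":0,"az":0,"dx":-15,"dy":-39,"dz":0,"gripper":0},{"ax":0,"ay":0,"az":0,"dx":-15,"dy":-39,"dz":0,"gripper":0},{"ax":0,"ay":0,"az":0,"dx":-15,"dy":-39,"dz":0,"gripper":0},{"ax":0,"ay":0,"az":0,"dx":-15,"dy":-39,"dz":0,"gripper":0}]'
python3 -m inch '[{"ax":0,"ay":0,"az":0.14,"dx":0,"dy":0,"dz":0,"gripper":0},{"ax":0,"ay":0,"az":0.14,"dx":0,"dy":0,"dz":0,"gripper":0},{"ax":0,"ay":0,"az":0.14,"dx":0,"dy":0,"dz":0,"gripper":0},{"ax":0,"ay":0,"az":0.14,"dx":0,"dy":0,"dz":0,"gripper":0},{"ax":0,"ay":0,"az":0.14,"dx":0,"dy":0,"dz":0,"gripper":0},{"ax":0,"ay":0,"az":0.14,"dx":0,"dy":0,"dz":0,"gripper":0},{"ax":0,"ay":0,"az":0.14,"dx":0,"dy":0,"dz":0,"gripper":0},{"ax":0,"ay":0,"az":0.14,"dx":0,"dy":0,"dz":0,"gripper":0}]'
python3 -m inch '[{"ax":0,"ay":0,"az":0.14,"dx":0,"dy":0,"dz":0,"gripper":0},{"ax":0,"ay":0,"az":0.14,"dx":0,"dy":0,"dz":0,"gripper":0},{"ax":0,"ay":0,"az":0.14,"dx":0,"dy":0,"dz":0,"gripper":0},{"ax":0,"ay":0,"az":0.03,"dx":0,"dy":0,"dz":0,"gripper":0},{"ax":0,"ay":0,"az":0,"dx":0,"dy":0,"dz":0,"gripper":0}]'
python3 - <<'E'
from h import *
from rig import optics
import cv2
c=optics.camera("top");cv2.imwrite("pics/t4.png",cv2.resize(c["img"][195:320,205:375,::-1],None,fx=4.7,fy=4.7,interpolation=cv2.INTER_CUBIC))
go(.586,-.129,.080,1.518)
E
```

```text
time: 8.05
position: [0.5788, -0.1299, 0.1604]
tool_rot: [0.029, 1.0, -0.0, 0.002]
ft_force: [0.4, -0.7, 0.2]
grip_width: 0.0006
time: 8.85
position: [0.5784, -0.1282, 0.1603]
tool_rot: [0.558, 0.83, 0.001, 0.002]
ft_force: [-0.9, 0.6, 0.8]
grip_width: 0.0007
time: 9.35
position: [0.5782, -0.1281, 0.1604]
tool_rot: [0.727, 0.687, 0.001, 0.001]
ft_force: [0.6, -0.0, -0.4]
grip_width: 0.0006
t 9.4 pos [ 0.578  -0.128   0.1604] yaw 1.514521352959165 q [-0.4067  0.5592  1.5793  0.0003  1.0011 -0.3506] F [ 0.0818 -0.9768 -0.744 ] w -2.9272741579703244e-05
turn rotvec (tool) [ 0.002   0.0005 -0.0035] | shift mm if shifted first [-0.4937  7.8972 80.3872] | if turned first [-0.5604  8.0577 80.3708]
```

View pics/t4.png

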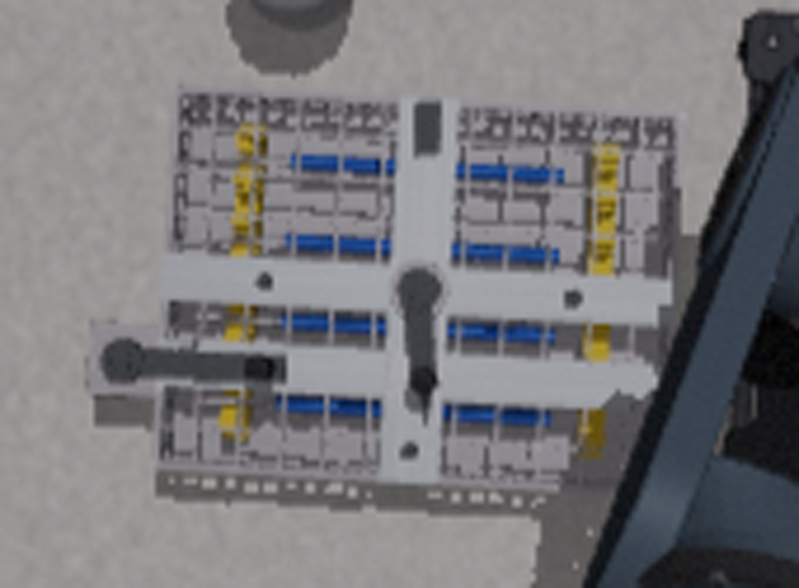

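```bash
python3 -m inch '[{"ax":0,"ay":0,"az":0,"dx":-1,"dy":8,"dz":30,"gripper":0},{"ax":0,"ay":0,"az":0,"dx":0,"dy":0,"dz":30,"gripper":0},{"ax":0,"ay":0,"az":0,"dx":0,"dy":0,"dz":20,"gripper":0},{"ax":0,"ay":0,"az":0,"dx":0,"dy":0,"dz":0,"gripper":0},{"ax":0,"ay":0,"az":0,"dx":0,"dy":0,"dz":0,"gripper":0}]'
python3 - <<'E'
from h import *
go(.5868,-.1145,.080,1.518)
E
```

```text
time: 9.9
position: [0.5855, -0.1294, 0.0805]
tool_rot: [0.727, 0.687, 0.0, 0.0]
ft_force: [-0.1, -0.1, 0.2]
grip_width: 0.0004
t 9.9 pos [ 0.5855 -0.1294  0.0805] yaw 1.5140986099591427 q [-0.4038  0.6822  1.6112  0.0002  0.8478 -0.3472] F [-0.0705 -0.115   0.178 ] w 0.000362380874438655
turn rotvec (tool) [ 0.0004  0.     -0.0039] | shift mm if shifted first [14.9313  0.4975  0.5179] | if turned first [14.9293  0.556   0.5182]
```

```bash
python3 -m inch '[{"ax":0,"ay":0,"az":0,"dx":5,"dy":0,"dz":0,"gripper":0},{"ax":0,"ay":0,"az":0,"dx":5,"dy":0,"dz":0,"gripper":0},{"ax":0,"ay":0,"az":0,"dx":4.5,"dy":0,"dz":0,"gripper":0},{"ax":0,"ay":0,"az":-0.08,"dx":5.2,"dy":1.2,"dz":0,"gripper":0},{"ax":0,"ay":0,"az":-0.08,"dx":5.2,"dy":1.2,"dz":0,"gripper":0},{"ax":0,"ay":0,"az":-0.08,"dx":5.2,"dy":1.2,"dz":0,"gripper":0},{"ax":0,"ay":0,"az":-0.08,"dx":5.2,"dy":1.2,"dz":0,"gripper":0},{"ax":0,"ay":0,"az":-0.08,"dx":5.2,"dy":1.2,"dz":0,"gripper":0}]'
python3 - <<'E'
from h import *
a=-.053+.40
e=np.array([np.cos(a),np.sin(a)]);t=PIV["r"]+.065*e-.0155*np.array([-e[1],e[0]])
go(*t,.080,a+np.pi/2)
E
python3 -m inch '[{"ax":0,"ay":0,"az":-0.08,"dx":5.2,"dy":1.2,"dz":0,"gripper":0},{"ax":0,"ay":0,"az":-0.08,"dx":5.2,"dy":1.2,"dz":0,"gripper":0},{"ax":0,"ay":0,"az":-0.08,"dx":5.2,"dy":1.2,"dz":0,"gripper":0},{"ax":0,"ay":0,"az":-0.08,"dx":5.2,"dy":1.2,"dz":0,"gripper":0},{"ax":0,"ay":0,"az":-0.08,"dx":5.2,"dy":1.2,"dz":0,"gripper":0}]'
python3 - <<'E'
from h import *
from rig import optics
import cv2
a=-.053+.80
e=np.array([np.cos(a),np.sin(a)]);t=PIV["r"]+.065*e-.0155*np.array([-e[1],e[0]])
go(*t,.080,a+np.pi/2)
c=optics.camera("scene");cv2.imwrite("pics/s5.png",cv2.resize(c["img"][150:330,200:440,::-1],None,fx=3.3,fy=3.3))
E
```

```text
time: 10.7
position: [0.5896, -0.0886, 0.0814]
tool_rot: [0.574, 0.819, -0.0, 0.001]
ft_force: [-1.2, -1.3, 0.6]
grip_width: 0.0003
t 10.7 pos [ 0.5896 -0.0886  0.0814] yaw 1.9180423547112246 q [-0.3358  0.6772  1.6205 -0.0014  0.842  -0.6821] F [-1.1961 -1.2926  0.5838] w 0.0003443840527677906
turn rotvec (tool) [0.0008 0.002  0.0002] | shift mm if shifted first [ 0.6966 -0.4251  1.4311] | if turned first [ 0.6936 -0.4242  1.4328]
time: 11.2
position: [0.5827, -0.0631, 0.0814]
tool_rot: [0.4, 0.916, -0.0, 0.001]
ft_force: [-0.3, -1.9, -0.3]
grip_width: 0.0003
t 11.2 pos [ 0.5827 -0.0631  0.0814] yaw 2.318079671819647 q [-0.298   0.6672  1.6477 -0.0013  0.824  -1.0444] F [-0.2559 -1.9115 -0.2526] w 0.00025803986275485297
turn rotvec (tool) [0.0005 0.0028 0.0003] | shift mm if shifted first [ 1.53   -1.1517  1.3879] | if turned first [ 1.5257 -1.1514  1.3928]
```

View pics/s5.png

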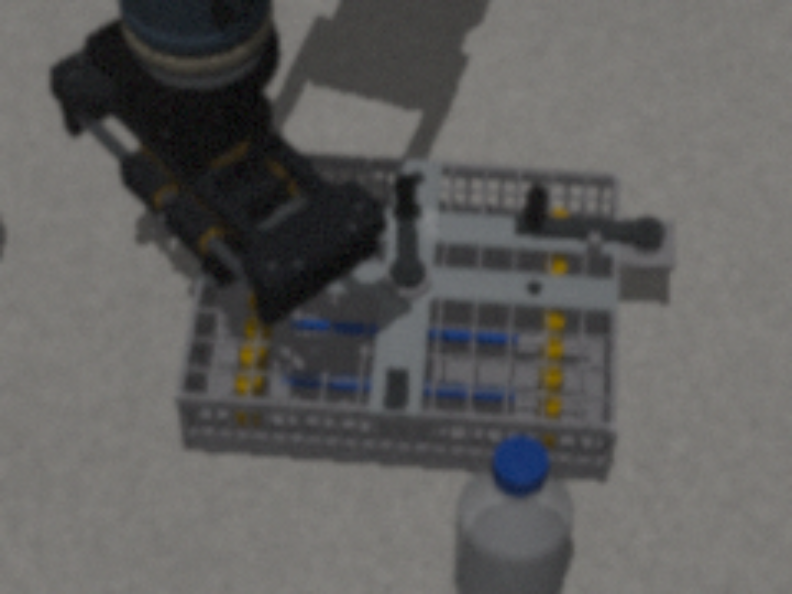

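```bash
python3 -m inch '[{"ax":0,"ay":0,"az":-0.08,"dx":5.2,"dy":1,"dz":0.5,"gripper":0},{"ax":0,"ay":0,"az":-0.08,"dx":5.2,"dy":1,"dz":0,"gripper":0},{"ax":0,"ay":0,"az":-0.08,"dx":5.2,"dy":1,"dz":0,"gripper":0},{"ax":0,"ay":0,"az":-0.08,"dx":5.2,"dy":1,"dz":0,"gripper":0},{"ax":0,"ay":0,"az":-0.08,"dx":5.2,"dy":1,"dz":0,"gripper":0},{"ax":0,"ay":0,"az":-0.08,"dx":5.2,"dy":1,"dz":0,"gripper":0},{"ax":0,"ay":0,"az":-0.08,"dx":5.2,"dy":1,"dz":0,"gripper":0},{"ax":0,"ay":0,"az":-0.08,"dx":5.2,"dy":1,"dz":0,"gripper":0}]'
python3 - <<'E'
from h import *
from rig import optics
import cv2
a=1.514
e=np.array([np.cos(a),np.sin(a)]);t=PIV["r"]+.065*e-.0155*np.array([-e[1],e[0]])
go(*t,.080,a+np.pi/2)
E
```

```text
time: 12.05
position: [0.553, -0.0346, 0.0811]
tool_rot: [0.093, 0.996, 0.0, 0.002]
ft_force: [2.5, 1.8, 0.1]
grip_width: -0.0
t 12.05 pos [ 0.553  -0.0346  0.0811] yaw 2.955485124516406 q [-0.2647  0.6372  1.7324  0.0013  0.7671 -1.6503] F [2.5074 1.7525 0.0862] w -4.2146518262317135e-06
turn rotvec (tool) [ 0.0002  0.0049 -0.1293] | shift mm if shifted first [11.6018  0.8881  1.0246] | if turned first [11.3852  2.3766  1.0807]
```

```bash
python3 -m inch '[{"ax":0,"ay":0,"az":-0.043,"dx":2.5,"dy":0.5,"dz":0,"gripper":0},{"ax":0,"ay":0,"az":-0.043,"dx":2,"dy":0.5,"dz":0,"gripper":0},{"ax":0,"ay":0,"az":-0.043,"dx":2,"dy":0.5,"dz":0,"gripper":0},{"ax":0,"ay":0,"az":0,"dx":0,"dy":0,"dz":0,"gripper":0}]'; python3 -m inch '[{"ax":0,"ay":0,"az":0,"dx":0.5,"dy":0,"dz":0,"gripper":0}]'
```

```text
time: 12.45
position: [0.546, -0.0321, 0.0809]
tool_rot: [0.03, 1.0, -0.0, 0.001]
ft_force: [1.7, 0.9, -0.4]
grip_width: 0.0007
time: 12.55
position: [0.5455, -0.0323, 0.0807]
tool_rot: [0.03, 1.0, -0.0, 0.001]
ft_force: [1.9, 1.2, 1.1]
grip_width: 0.0002
```

```bash
python3 -m inch '[{"ax":0,"ay":0,"az":0,"dx":0.5,"dy":0,"dz":0,"gripper":0}]'; python3 -m inch '[{"ax":0,"ay":0,"az":0,"dx":0.5,"dy":0,"dz":0,"gripper":0}]'
```

```text
time: 12.65
position: [0.5447, -0.0324, 0.0805]
tool_rot: [0.03, 1.0, -0.0, 0.001]
ft_force: [1.9, 1.2, 0.5]
grip_width: 0.0005
time: 12.75
position: [0.5438, -0.0325, 0.0803]
tool_rot: [0.03, 1.0, -0.0, 0.0]
ft_force: [1.1, 0.5, 1.0]
grip_width: 0.0005
```

```bash
python3 -m inch '[{"ax":0,"ay":0,"az":0,"dx":0.5,"dy":0,"dz":0,"gripper":0}]'; python3 -m inch '[{"ax":0,"ay":0,"az":0,"dx":0.5,"dy":0,"dz":0,"gripper":0}]'; python3 -m inch '[{"ax":0,"ay":0,"az":0,"dx":0.4,"dy":0,"dz":0,"gripper":0}]'
```

```text
time: 12.85
position: [0.543, -0.0325, 0.0801]
tool_rot: [0.03, 1.0, -0.0, 0.0]
ft_force: [0.9, 1.8, 1.4]
grip_width: -0.0
time: 12.95
position: [0.5424, -0.0324, 0.0801]
tool_rot: [0.03, 1.0, -0.0, 0.0]
ft_force: [1.3, 0.9, 1.7]
grip_width: 0.0004
time: 13.05
position: [0.5424, -0.0324, 0.0801]
tool_rot: [0.03, 1.0, -0.0, 0.0]
ft_force: [2.1, 0.6, 0.6]
grip_width: 0.0004
```

```bash
python3 -m inch '[{"ax":0,"ay":0,"az":0,"dx":0.4,"dy":0,"dz":0,"gripper":0}]'; python3 -m inch '[{"ax":0,"ay":0,"az":0,"dx":0.4,"dy":0,"dz":0,"gripper":0}]'
```

```text
time: 13.15
position: [0.5424, -0.0324, 0.0802]
tool_rot: [0.03, 1.0, -0.0, 0.001]
ft_force: [2.6, 1.3, -1.0]
grip_width: 0.0005
time: 13.25
position: [0.5423, -0.0324, 0.0802]
tool_rot: [0.03, 1.0, -0.0, 0.001]
ft_force: [4.1, 2.3, -1.2]
grip_width: -0.0001
```

```bash
python3 -m inch '[{"ax":0,"ay":0,"az":0,"dx":0.4,"dy":0,"dz":0,"gripper":0},{"ax":0,"ay":0,"az":0,"dx":0.2,"dy":0,"dz":0,"gripper":0},{"ax":0,"ay":0,"az":0,"dx":0,"dy":0,"dz":0,"gripper":0}]'; python3 -m inch '[{"ax":0,"ay":0,"az":0,"dx":-5,"dy":0,"dz":0,"gripper":0},{"ax":0,"ay":0,"az":0,"dx":-7,"dy":0,"dz":0,"gripper":0},{"ax":0,"ay":0,"az":0,"dx":0,"dy":0,"dz":-40,"gripper":0},{"ax":0,"ay":0,"az":0,"dx":0,"dy":0,"dz":-40,"gripper":0},{"ax":0,"ay":0,"az":0,"dx":0,"dy":0,"dz":0,"gripper":0},{"ax":0,"ay":0,"az":0,"dx":0,"dy":0,"dz":0,"gripper":0}]'
python3 - <<'E'
from h import *
go(.5265,.065,.080,.062)
E
```

```text
time: 13.55
position: [0.5422, -0.0325, 0.0803]
tool_rot: [0.03, 1.0, -0.0, 0.002]
ft_force: [5.0, 1.5, 0.1]
grip_width: 0.0006
time: 14.15
position: [0.5523, -0.033, 0.1607]
tool_rot: [0.029, 1.0, -0.0, 0.0]
ft_force: [-0.4, 0.1, 0.2]
grip_width: 0.0006
t 14.15 pos [ 0.5523 -0.033   0.1607] yaw 3.0829901468388816 q [-0.2614  0.514   1.6754 -0.0004  0.9521 -1.7734] F [-0.4496  0.0634  0.1792] w 0.0005806642226777339
turn rotvec (tool) [0.     0.0006 3.021 ] | shift mm if shifted first [31.5282 96.3453 80.6245] | if turned first [-19.7094 -99.4086  80.6612]
```

```bash
python3 -m inch '[{"ax":0,"ay":0,"az":0.14,"dx":0,"dy":0,"dz":0,"gripper":0},{"ax":0,"ay":0,"az":0.14,"dx":0,"dy":0,"dz":0,"gripper":0},{"ax":0,"ay":0,"az":0.14,"dx":0,"dy":0,"dz":0,"gripper":0},{"ax":0,"ay":0,"az":0.14,"dx":0,"dy":0,"dz":0,"gripper":0},{"ax":0,"ay":0,"az":0.14,"dx":0,"dy":0,"dz":0,"gripper":0},{"ax":0,"ay":0,"az":0.14,"dx":0,"dy":0,"dz":0,"gripper":0},{"ax":0,"ay":0,"az":0.14,"dx":0,"dy":0,"dz":0,"gripper":0},{"ax":0,"ay":0,"az":0.14,"dx":0,"dy":0,"dz":0,"gripper":0}]'
python3 -m inch '[{"ax":0,"ay":0,"az":0.14,"dx":0,"dy":0,"dz":0,"gripper":0},{"ax":0,"ay":0,"az":0.14,"dx":0,"dy":0,"dz":0,"gripper":0},{"ax":0,"ay":0,"az":0.14,"dx":0,"dy":0,"dz":0,"gripper":0},{"ax":0,"ay":0,"az":0.14,"dx":0,"dy":0,"dz":0,"gripper":0},{"ax":0,"ay":0,"az":0.14,"dx":0,"dy":0,"dz":0,"gripper":0},{"ax":0,"ay":0,"az":0.14,"dx":0,"dy":0,"dz":0,"gripper":0},{"ax":0,"ay":0,"az":0.14,"dx":0,"dy":0,"dz":0,"gripper":0},{"ax":0,"ay":0,"az":0.14,"dx":0,"dy":0,"dz":0,"gripper":0}]'
python3 -m inch '[{"ax":0,"ay":0,"az":0.14,"dx":0,"dy":0,"dz":0,"gripper":0},{"ax":0,"ay":0,"az":0.14,"dx":0,"dy":0,"dz":0,"gripper":0},{"ax":0,"ay":0,"az":0.14,"dx":0,"dy":0,"dz":0,"gripper":0},{"ax":0,"ay":0,"az":0.14,"dx":0,"dy":0,"dz":0,"gripper":0},{"ax":0,"ay":0,"az":0.14,"dx":0,"dy":0,"dz":0,"gripper":0},{"ax":0,"ay":0,"az":0.08,"dx":0,"dy":0,"dz":0,"gripper":0},{"ax":0,"ay":0,"az":0,"dx":-9,"dy":-48,"dz":0,"gripper":0},{"ax":0,"ay":0,"az":0,"dx":-10,"dy":-49,"dz":0,"gripper":0}]'
python3 -m inch '[{"ax":0,"ay":0,"az":0,"dx":0,"dy":0,"dz":0,"gripper":0},{"ax":0,"ay":0,"az":0,"dx":0,"dy":0,"dz":0,"gripper":0}]'
python3 - <<'E'
from h import *
from rig import optics
import cv2
go(.5265,.065,.080,.062)
for n in("top","scene"):
    c=optics.camera(n);sl=c["img"][195:320,205:375,::-1] if n=="top" else c["img"][180:305,225:395,::-1]
    cv2.imwrite(f"pics/{n}6.png",cv2.resize(sl,None,fx=4.7,fy=4.7,interpolation=cv2.INTER_CUBIC))
E
```

```text
time: 14.95
position: [0.5506, -0.0326, 0.158]
tool_rot: [0.558, 0.83, -0.001, -0.003]
ft_force: [-0.6, 0.0, -0.0]
grip_width: 0.0005
time: 15.75
position: [0.5506, -0.0326, 0.158]
tool_rot: [0.914, 0.406, -0.002, -0.002]
ft_force: [-0.5, -0.8, -0.2]
grip_width: 0.0003
time: 16.55
position: [0.5262, 0.0624, 0.1581]
tool_rot: [1.0, 0.029, -0.002, -0.0]
ft_force: [-0.3, 0.9, -0.6]
grip_width: 0.0005
time: 16.75
position: [0.5257, 0.0638, 0.1586]
tool_rot: [0.999, 0.033, -0.002, 0.0]
ft_force: [0.9, -0.1, -0.7]
grip_width: 0.0005
t 16.75 pos [0.5257 0.0638 0.1586] yaw 0.06577878018842878 q [-0.0902  0.4912  1.7327 -0.0007  0.9219  1.4153] F [ 0.8727 -0.1198 -0.6932] w 0.0005193100501049914
turn rotvec (tool) [-0.0001  0.0042  0.0038] | shift mm if shifted first [ 1.2052 -1.1714 78.5732] | if turned first [ 0.8699 -1.1845 78.5775]
```

View pics/top6.png

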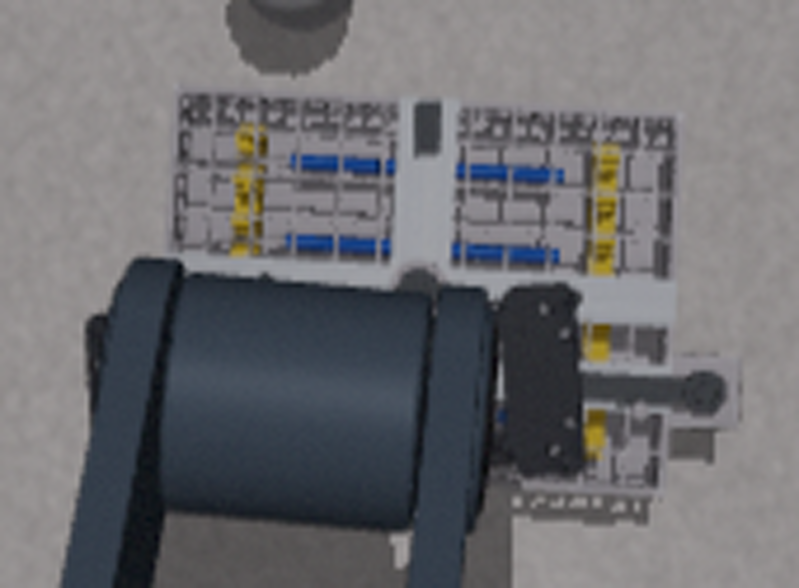

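View pics/scene6.png

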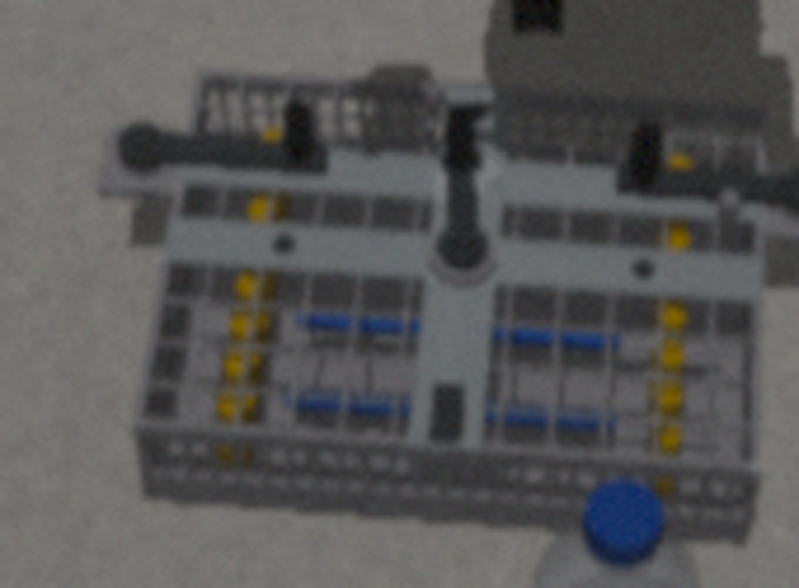

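Both latches lie across the lid: posts at (300,130) and (648,155) in the scene crop. The bar in the top view is still at (427,128), so the tray has not moved. Next is the pointer, starting with the descent beside its post.

```bash
python3 -m inch '[{"ax":0,"ay":0,"az":0,"dx":0.5,"dy":-2,"dz":30,"gripper":0},{"ax":0,"ay":0,"az":0,"dx":0,"dy":0,"dz":30,"gripper":0},{"ax":0,"ay":0,"az":0,"dx":0,"dy":0,"dz":18,"gripper":0},{"ax":0,"ay":0,"az":0,"dx":0,"dy":0,"dz":0,"gripper":0},{"ax":0,"ay":0,"az":0,"dx":0,"dy":0,"dz":0,"gripper":0}]'
python3 - <<'E'
from h import *
from rig import optics
import cv2
go(.5265,.065,.080,.062)
for n in("scene",):
    c=optics.camera(n);sl=c["img"][180:305,225:395,::-1]
    cv2.imwrite(f"pics/{n}7.png",cv2.resize(sl,None,fx=4.7,fy=4.7,interpolation=cv2.INTER_CUBIC))
E
```

```text
time: 17.35
position: [0.5282, 0.0636, 0.0818]
tool_rot: [1.0, 0.031, -0.0, 0.0]
ft_force: [-0.3, 0.6, -0.6]
grip_width: 0.0003
t 17.35 pos [0.5282 0.0636 0.0818] yaw 0.061077470783320445 q [-0.0903  0.618   1.7835 -0.0002  0.7408  1.4196] F [-0.3466  0.5942 -0.6271] w 0.000288040981267375
turn rotvec (tool) [ 0.      0.0007 -0.0009] | shift mm if shifted first [-1.6567 -1.525   1.8148] | if turned first [-1.6565 -1.5265  1.8137]
```

View pics/scene7.png

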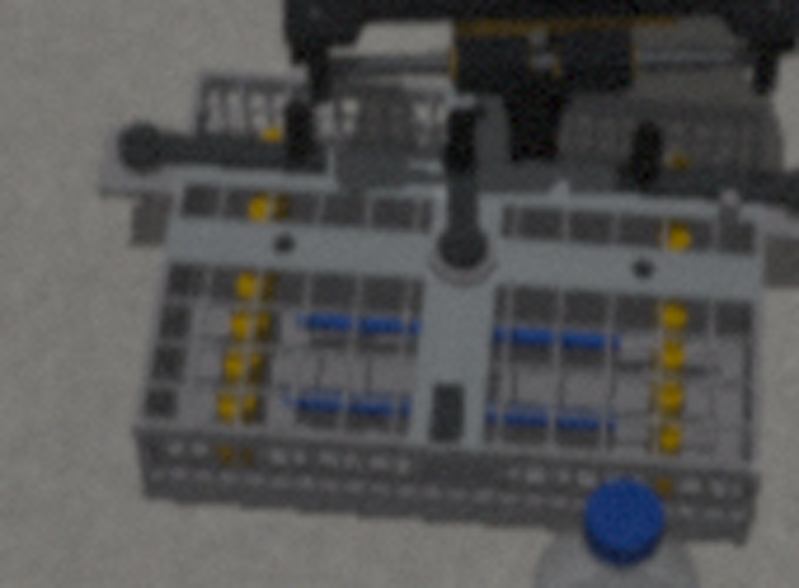

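```bash
python3 -m inch '[{"ax":0,"ay":0,"az":0,"dx":0,"dy":4,"dz":1,"gripper":0},{"ax":0,"ay":0,"az":0,"dx":0,"dy":4,"dz":0,"gripper":0},{"ax":0,"ay":0,"az":0,"dx":0,"dy":2,"dz":0,"gripper":0}]'; python3 -m inch '[{"ax":0,"ay":0,"az":0,"dx":0,"dy":2,"dz":0,"gripper":0}]'; python3 -m inch '[{"ax":0,"ay":0,"az":0,"dx":0,"dy":2,"dz":0,"gripper":0}]'; python3 -m inch '[{"ax":0,"ay":0,"az":0,"dx":0,"dy":2,"dz":0,"gripper":0}]'
python3 - <<'E'
from h import *
from rig import optics
import cv2
go(.5285,.033+.018,.080,.062)
for n in("scene",):
    c=optics.camera(n);sl=c["img"][180:305,225:395,::-1]
    cv2.imwrite(f"pics/{n}8.png",cv2.resize(sl,None,fx=4.7,fy=4.7,interpolation=cv2.INTER_CUBIC))
E
```

```text
time: 17.7
position: [0.5291, 0.0541, 0.0818]
tool_rot: [1.0, 0.031, 0.001, 0.0]
ft_force: [0.5, -0.0, -0.3]
grip_width: 0.0006
time: 17.8
position: [0.529, 0.0524, 0.0816]
tool_rot: [1.0, 0.031, 0.0, 0.0]
ft_force: [-0.8, 0.4, -0.7]
grip_width: 0.0007
time: 17.9
position: [0.5289, 0.0505, 0.0813]
tool_rot: [1.0, 0.031, 0.0, 0.0]
ft_force: [-0.1, 0.3, -0.0]
grip_width: 0.0002
time: 18.0
position: [0.5288, 0.0489, 0.0812]
tool_rot: [1.0, 0.031, -0.0, -0.0]
ft_force: [0.2, 1.5, 2.3]
grip_width: 0.0004
t 18.0 pos [0.5288 0.0489 0.0812] yaw 0.06251055439321367 q [-0.1187  0.6181  1.7868  0.0008  0.7368  1.389 ] F [0.2356 1.4963 2.2926] w 0.00036181840905288556
turn rotvec (tool) [-0.0005 -0.      0.0005] | shift mm if shifted first [-0.2111 -2.1487  1.1766] | if turned first [-0.2122 -2.1492  1.1755]
```

View pics/scene8.png

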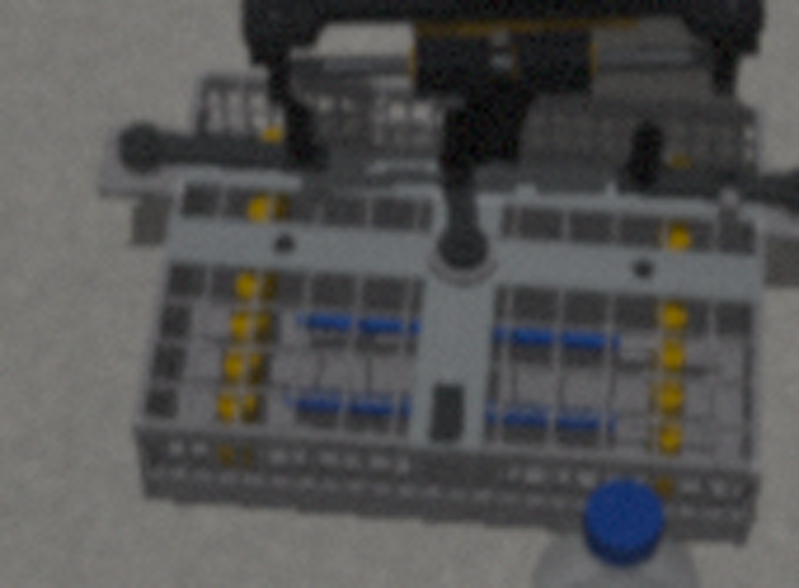

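```bash
python3 -m inch '[{"ax":0,"ay":0,"az":-0.1,"dx":-1.4,"dy":4.3,"dz":0.5,"gripper":0},{"ax":0,"ay":0,"az":-0.1,"dx":-1.4,"dy":4.3,"dz":0,"gripper":0},{"ax":0,"ay":0,"az":-0.1,"dx":-1.4,"dy":4.3,"dz":0,"gripper":0},{"ax":0,"ay":0,"az":-0.1,"dx":-1.4,"dy":4.3,"dz":0,"gripper":0},{"ax":0,"ay":0,"az":-0.1,"dx":-1.4,"dy":4.3,"dz":0,"gripper":0},{"ax":0,"ay":0,"az":-0.1,"dx":-1.4,"dy":4.3,"dz":0,"gripper":0},{"ax":0,"ay":0,"az":0,"dx":0,"dy":0,"dz":0,"gripper":0}]'
cat >> h.py <<'E'
def pt(a,d=.0163):
    e=np.array([np.cos(a),np.sin(a)]);t=PIV["p"]+.042*e-d*np.array([-e[1],e[0]])
    go(*t,.080,a+np.pi)
E
python3 - <<'E'
from h import *
from rig import optics
import cv2
pt(-3.08+.6)
for n in("scene",):
    c=optics.camera(n);sl=c["img"][180:305,225:395,::-1]
    cv2.imwrite(f"pics/{n}9.png",cv2.resize(sl,None,fx=4.7,fy=4.7,interpolation=cv2.INTER_CUBIC))
E
```

```text
time: 18.75
position: [0.5288, 0.0219, 0.0805]
tool_rot: [0.946, 0.325, -0.0, -0.0]
ft_force: [0.3, 0.4, -0.6]
grip_width: 0.0005
t 18.75 pos [0.5288 0.0219 0.0805] yaw 0.6623008849984044 q [-0.17    0.6178  1.7916  0.0002  0.7324  0.7384] F [ 0.29    0.3876 -0.5989] w 0.0005015399868500282
turn rotvec (tool) [-0.0002  0.      0.0007] | shift mm if shifted first [-0.8952 -1.777   0.4676] | if turned first [-0.8965 -1.7765  0.4672]
```

View pics/scene9.png

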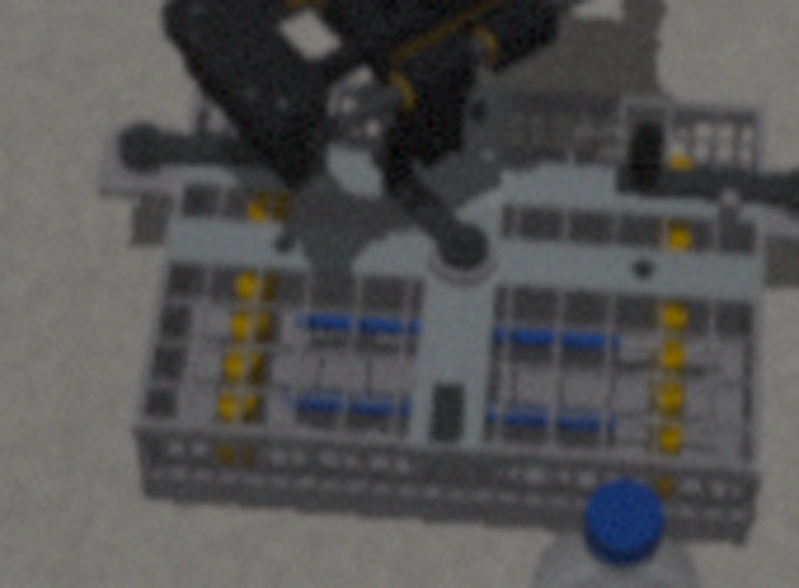

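The pointer now runs from pivot (462,245) to about (400,170), and nothing else has moved. I'll keep going.

```bash
python3 -m inch '[{"ax":0,"ay":0,"az":-0.1,"dx":-1.6,"dy":4,"dz":0.5,"gripper":0},{"ax":0,"ay":0,"az":-0.1,"dx":-1.6,"dy":4,"dz":0,"gripper":0},{"ax":0,"ay":0,"az":-0.1,"dx":-1.4,"dy":4.2,"dz":0,"gripper":0},{"ax":0,"ay":0,"az":-0.1,"dx":-1.4,"dy":4.2,"dz":0,"gripper":0},{"ax":0,"ay":0,"az":-0.1,"dx":-1.4,"dy":4.2,"dz":0,"gripper":0},{"ax":0,"ay":0,"az":-0.1,"dx":-1.4,"dy":4.2,"dz":0,"gripper":0},{"ax":0,"ay":0,"az":-0.1,"dx":-1.4,"dy":4.2,"dz":0,"gripper":0},{"ax":0,"ay":0,"az":-0.1,"dx":-1.4,"dy":4.2,"dz":0,"gripper":0}]'
python3 - <<'E'
from h import *
pt(-3.08+1.4)
E
```

```text
time: 19.6
position: [0.5489, -0.004, 0.0797]
tool_rot: [0.743, 0.669, -0.001, -0.001]
ft_force: [-1.5, 1.4, 0.5]
grip_width: 0.0004
t 19.6 pos [ 0.5489 -0.004   0.0797] yaw 1.4650179173408364 q [-0.211   0.637   1.74    0.      0.7679 -0.1052] F [-1.4611  1.3724  0.5332] w 0.0003892767136756654
turn rotvec (tool) [-0.0033 -0.0004  0.0034] | shift mm if shifted first [-0.1857  0.5773 -0.2543] | if turned first [-0.1838  0.5788 -0.2523]
```

```bash
python3 -m inch '[{"ax":0,"ay":0,"az":-0.1,"dx":-1.4,"dy":4.2,"dz":0,"gripper":0},{"ax":0,"ay":0,"az":-0.1,"dx":-1.4,"dy":4.2,"dz":0,"gripper":0},{"ax":0,"ay":0,"az":-0.1,"dx":-1.4,"dy":4.2,"dz":0,"gripper":0},{"ax":0,"ay":0,"az":-0.1,"dx":-1.4,"dy":4.2,"dz":0,"gripper":0},{"ax":0,"ay":0,"az":-0.1,"dx":-1.4,"dy":4.2,"dz":0,"gripper":0},{"ax":0,"ay":0,"az":-0.1,"dx":-1.4,"dy":4.2,"dz":0,"gripper":0},{"ax":0,"ay":0,"az":-0.1,"dx":-1.4,"dy":4.2,"dz":0,"gripper":0},{"ax":0,"ay":0,"az":-0.1,"dx":-1.4,"dy":4.2,"dz":0,"gripper":0}]'
python3 - <<'E'
from h import *
from rig import optics
import cv2
pt(-3.08+2.2)
for n in("scene",):
    c=optics.camera(n);sl=c["img"][180:305,225:395,::-1]
    cv2.imwrite(f"pics/{n}10.png",cv2.resize(sl,None,fx=4.7,fy=4.7,interpolation=cv2.INTER_CUBIC))
E
```

```text
time: 20.4
position: [0.5839, -0.0077, 0.0798]
tool_rot: [0.424, 0.906, -0.001, -0.001]
ft_force: [-2.2, -2.2, -0.6]
grip_width: 0.0001
t 20.4 pos [ 0.5839 -0.0077  0.0798] yaw 2.2654064938968084 q [-0.2037  0.6689  1.6505 -0.0019  0.8239 -0.897 ] F [-2.1897 -2.1813 -0.5962] w 8.643014665606454e-05
turn rotvec (tool) [-0.0022 -0.0005  0.0038] | shift mm if shifted first [ 0.2227  0.807  -0.1853] | if turned first [ 0.2257  0.8066 -0.1837]
```

View pics/scene10.png

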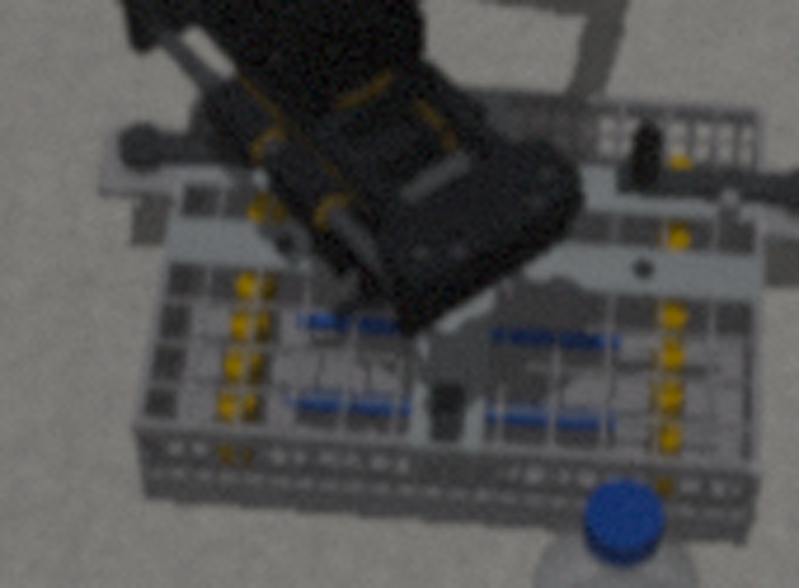

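```bash
python3 -m inch '[{"ax":0,"ay":0,"az":-0.1,"dx":-1.4,"dy":4.2,"dz":0,"gripper":0},{"ax":0,"ay":0,"az":-0.1,"dx":-1.4,"dy":4.2,"dz":0,"gripper":0},{"ax":0,"ay":0,"az":-0.1,"dx":-1.4,"dy":4.2,"dz":0,"gripper":0},{"ax":0,"ay":0,"az":-0.1,"dx":-1.4,"dy":4.2,"dz":0,"gripper":0},{"ax":0,"ay":0,"az":-0.1,"dx":-1.4,"dy":4.2,"dz":0,"gripper":0},{"ax":0,"ay":0,"az":-0.1,"dx":-1.4,"dy":4.2,"dz":0,"gripper":0},{"ax":0,"ay":0,"az":-0.1,"dx":-1.4,"dy":4.2,"dz":0,"gripper":0},{"ax":0,"ay":0,"az":0,"dx":0,"dy":0,"dz":0,"gripper":0}]'
python3 - <<'E'
from h import *
from rig import optics
import cv2
pt(-.057)
for n in("top","scene",):
    c=optics.camera(n);sl=c["img"][195:320,205:375,::-1] if n=="top" else c["img"][180:305,225:395,::-1]
    cv2.imwrite(f"pics/{n}11.png",cv2.resize(sl,None,fx=4.7,fy=4.7,interpolation=cv2.INTER_CUBIC))
E
```

```text
time: 21.25
position: [0.6091, 0.0114, 0.08]
tool_rot: [0.09, 0.996, -0.0, 0.001]
ft_force: [-0.2, -1.9, -0.0]
grip_width: 0.0003
t 21.25 pos [0.6091 0.0114 0.08  ] yaw 2.9604938571383923 q [-0.1642  0.6923  1.5866 -0.0009  0.8614 -1.5533] F [-0.2189 -1.876  -0.0194] w 0.0003139577500351538
turn rotvec (tool) [-0.0007  0.0013 -0.1241] | shift mm if shifted first [-1.0402  5.9451 -0.0352] | if turned first [-1.7681  5.7706 -0.0328]
```

View pics/scene11.png

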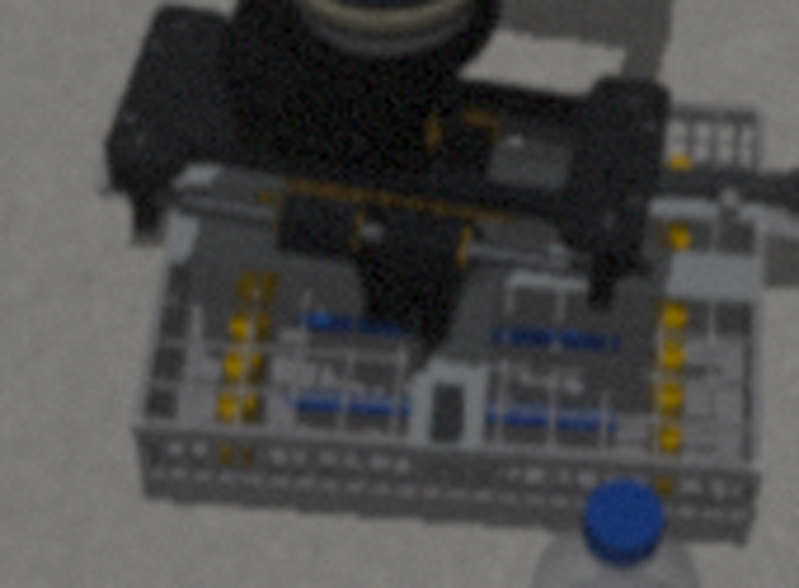

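View pics/top11.png

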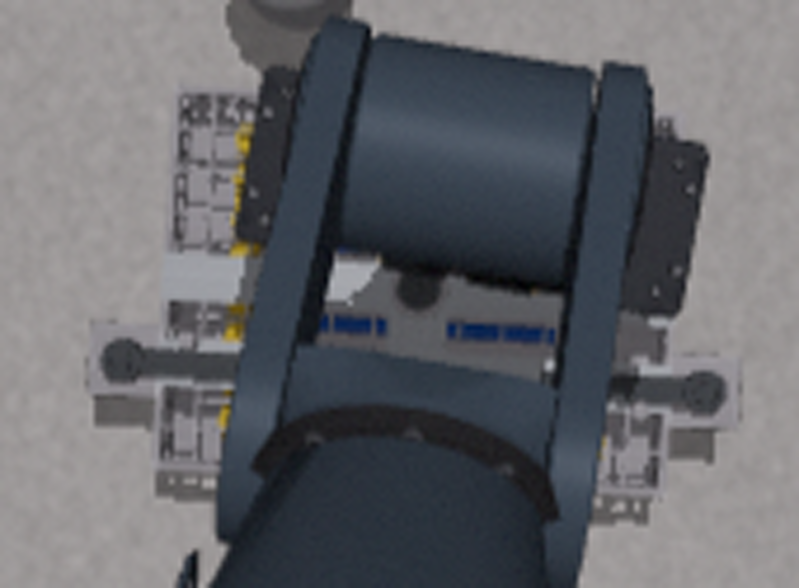

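Tip at (428,358) is a few degrees short of the bar at (447,405).

```bash
python3 -m inch '[{"ax":0,"ay":0,"az":-0.04,"dx":-0.7,"dy":1.6,"dz":0,"gripper":0},{"ax":0,"ay":0,"az":-0.04,"dx":-0.7,"dy":1.6,"dz":0,"gripper":0},{"ax":0,"ay":0,"az":-0.044,"dx":-0.5,"dy":1.5,"dz":0,"gripper":0},{"ax":0,"ay":0,"az":0,"dx":0,"dy":0,"dz":0,"gripper":0}]'
python3 - <<'E'
from h import *
from rig import optics
import cv2
pt(-.057)
c=optics.camera("scene");sl=c["img"][230:290,280:360,::-1]
cv2.imwrite("pics/scene12.png",cv2.resize(sl,None,fx=9.9,fy=9.9,interpolation=cv2.INTER_CUBIC))
for r in (.057,.060,.063,.07): 
  u=proj(c,[C[0]+r*np.cos(YAW),C[1]+r*np.sin(YAW),.068]); print(r,u,(u-[280,230])*9.9)
E
```

```text
time: 21.75
position: [0.6112, 0.0157, 0.0801]
tool_rot: [0.029, 1.0, -0.0, 0.0]
ft_force: [1.3, -1.2, -0.6]
grip_width: 0.0006
t 21.75 pos [0.6112 0.0157 0.0801] yaw 3.084334022267266 q [-0.1568  0.6944  1.5803 -0.0004  0.8662 -1.67  ] F [ 1.322  -1.2493 -0.626 ] w 0.0005527169258319769
turn rotvec (tool) [-0.0004  0.0007 -0.0003] | shift mm if shifted first [0.0495 1.3579 0.1094] | if turned first [0.049  1.3579 0.1099]
0.057 [319.7772 256.6812] [393.7938 264.1437]
0.06 [319.6317 258.0508] [392.3541 277.7027]
0.063 [319.4858 259.4252] [390.9094 291.3096]
0.07 [319.1433 262.6512] [387.5184 323.247 ]
```

View pics/scene12.png

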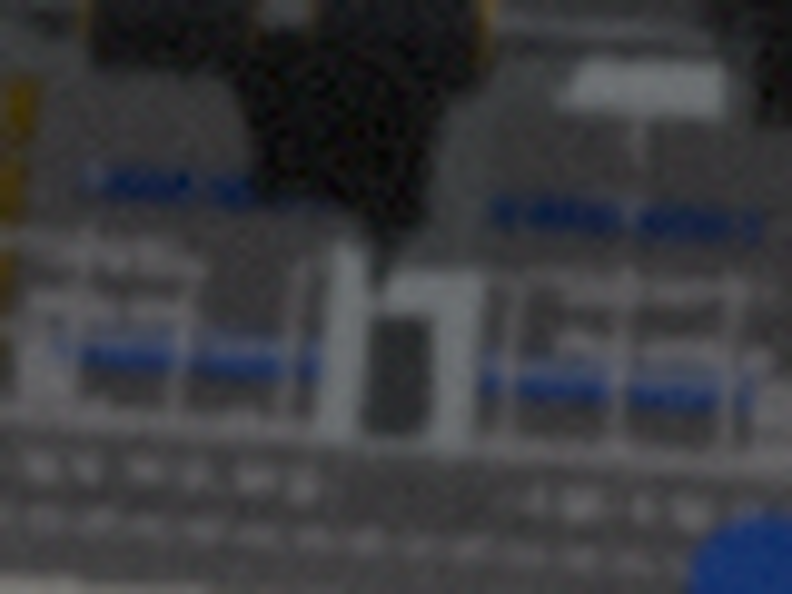

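```bash
python3 -m inch '[{"ax":0,"ay":0,"az":0,"dx":0,"dy":0.7,"dz":0,"gripper":0},{"ax":0,"ay":0,"az":0,"dx":0,"dy":0.7,"dz":0,"gripper":0},{"ax":0,"ay":0,"az":0,"dx":0,"dy":0,"dz":0,"gripper":0}]'
python3 - <<'E'
from h import *
from rig import optics
import cv2
pt(-.057)
c=optics.camera("scene");sl=c["img"][230:290,280:360,::-1]
cv2.imwrite("pics/scene13.png",cv2.resize(sl,None,fx=9.9,fy=9.9,interpolation=cv2.INTER_CUBIC))
E
```

```text
time: 22.1
position: [0.6113, 0.0173, 0.0802]
tool_rot: [0.028, 1.0, -0.0, 0.0]
ft_force: [1.0, -2.0, -1.2]
grip_width: 0.0003
t 22.1 pos [0.6113 0.0173 0.0802] yaw 3.086044710521665 q [-0.1542  0.6945  1.5797 -0.      0.8667 -1.6695] F [ 1.0192 -1.9853 -1.2027] w 0.00032853697406967555
turn rotvec (tool) [-0.0001  0.0007  0.0015] | shift mm if shifted first [ 0.1315 -0.2611  0.1873] | if turned first [ 0.131  -0.2613  0.1874]
```

View pics/scene13.png

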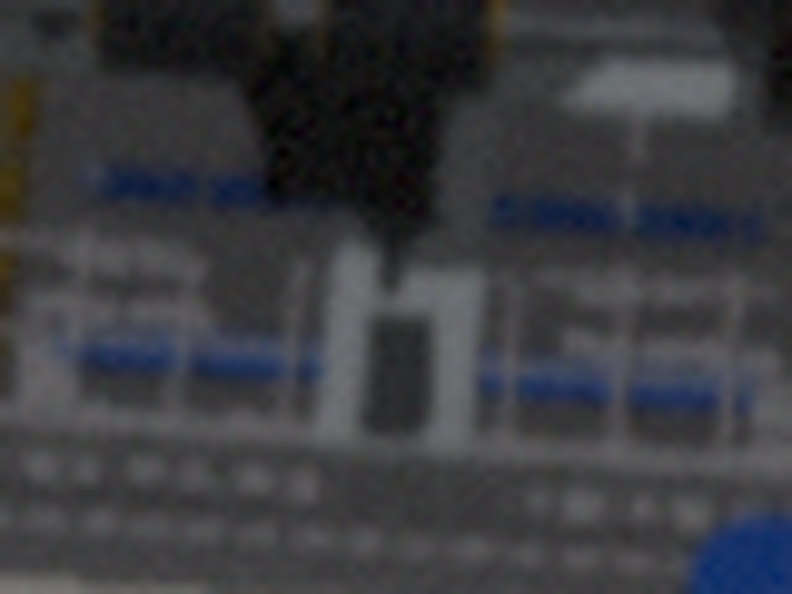

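```bash
python3 -m inch '[{"ax":0,"ay":0,"az":0,"dx":0,"dy":0.6,"dz":0,"gripper":0},{"ax":0,"ay":0,"az":0,"dx":0,"dy":0.5,"dz":0,"gripper":0},{"ax":0,"ay":0,"az":0,"dx":0,"dy":0,"dz":0,"gripper":0}]'
python3 -m inch '[{"ax":0,"ay":0,"az":0,"dx":0,"dy":-8,"dz":0,"gripper":0},{"ax":0,"ay":0,"az":0,"dx":0,"dy":-7,"dz":0,"gripper":0},{"ax":0,"ay":0,"az":0,"dx":0,"dy":0,"dz":-40,"gripper":0},{"ax":0,"ay":0,"az":0,"dx":0,"dy":0,"dz":-40,"gripper":0},{"ax":0,"ay":0,"az":0,"dx":40,"dy":0,"dz":0,"gripper":0},{"ax":0,"ay":0,"az":0,"dx":40,"dy":0,"dz":0,"gripper":0},{"ax":0,"ay":0,"az":0,"dx":40,"dy":0,"dz":0,"gripper":0}]'
python3 - <<'E'
from h import *
from rig import optics
import cv2
pt(-.057)
c=optics.camera("scene");sl=c["img"][220:280,280:360,::-1]
cv2.imwrite("pics/scene14.png",cv2.resize(sl,None,fx=9.9,fy=9.9,interpolation=cv2.INTER_CUBIC))
c=optics.camera("top");cv2.imwrite("pics/top14.png",cv2.resize(c["img"][195:320,205:375,::-1],None,fx=4.7,fy=4.7,interpolation=cv2.INTER_CUBIC))
E
```

```text
time: 22.45
position: [0.6112, 0.0186, 0.0802]
tool_rot: [0.027, 1.0, 0.0, 0.0]
ft_force: [0.4, -1.6, 0.6]
grip_width: 0.0002
time: 23.15
position: [0.4886, 0.01, 0.1603]
tool_rot: [0.028, 1.0, 0.0, -0.0]
ft_force: [-0.6, 0.1, 0.6]
grip_width: 0.0003
t 23.15 pos [0.4886 0.01   0.1603] yaw 3.086269166388642 q [-0.209   0.4409  1.8327  0.0005  0.8685 -1.7248] F [-0.5947  0.0633  0.6123] w 0.0003320697698760535
turn rotvec (tool) [ 0.0004 -0.0004  0.0017] | shift mm if shifted first [-122.0505   13.8134   80.2368] | if turned first [-121.9923   14.0527   80.2839]
```

View pics/scene14.png

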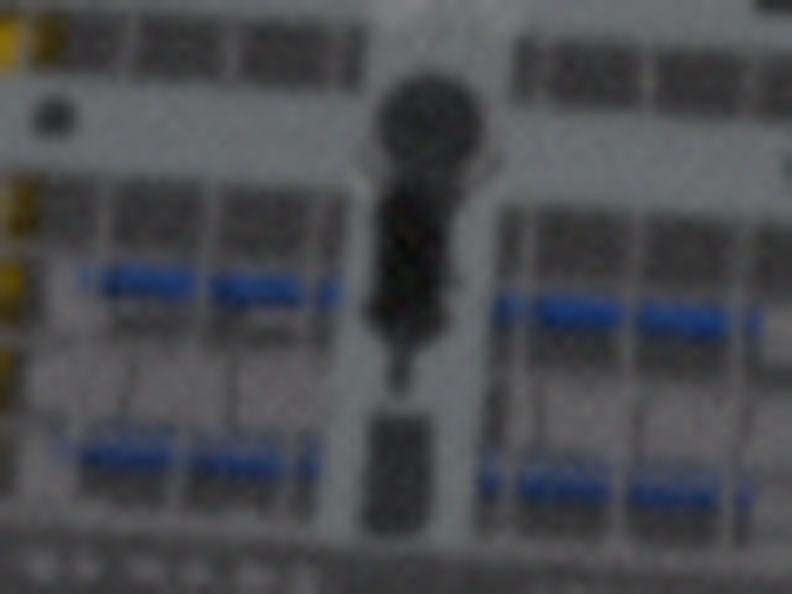

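View pics/top14.png

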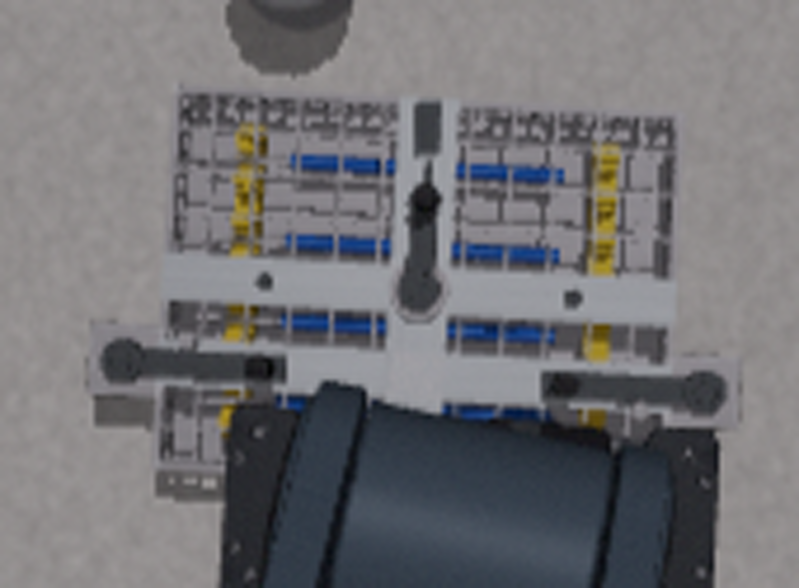

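The pointer tip at (428,165) lines up with the bar at (428,128). I'll clear the arm and run a final measurement.

```bash
python3 -m inch '[{"ax":0,"ay":0,"az":0,"dx":0,"dy":-30,"dz":-40,"gripper":0},{"ax":0,"ay":0,"az":0,"dx":0,"dy":-40,"dz":-20,"gripper":0},{"ax":0,"ay":0,"az":0,"dx":0,"dy":-45,"dz":0,"gripper":0},{"ax":0,"ay":0,"az":0,"dx":0,"dy":-45,"dz":0,"gripper":0},{"ax":0,"ay":0,"az":0,"dx":0,"dy":-45,"dz":0,"gripper":0},{"ax":0,"ay":0,"az":0,"dx":0,"dy":-45,"dz":0,"gripper":0},{"ax":0,"ay":0,"az":0,"dx":0,"dy":0,"dz":0,"gripper":0}]'
python3 - <<'E'
from h import *
from rig import optics
import cv2
c=optics.camera("top");cv2.imwrite("pics/top15.png",cv2.resize(c["img"][195:320,205:375,::-1],None,fx=4.7,fy=4.7,interpolation=cv2.INTER_CUBIC))
cv2.imwrite("pics/top15f.png",c["img"][:,:,::-1])
a=np.load("top0.npz")["img"].astype(int);d=np.abs(a-c["img"].astype(int)).max(2)>40
d=d.astype(np.uint8);n,l,s,ce=cv2.connectedComponentsWithStats(d)
for i in range(1,n):
    if s[i,4]>12: print(s[i],ce[i])
E
```

```text
time: 23.95
position: [0.4775, -0.2462, 0.2203]
tool_rot: [0.03, 1.0, -0.002, 0.001]
ft_force: [0.7, 0.6, 0.4]
grip_width: 0.0007
[291 229   8  24 119] [294.5714 242.1008]
[348 243  13  32 267] [354.4419 258.7303]
[291 261   8  25 144] [294.0486 271.4792]
[236 269  30   9 182] [251.0495 272.6264]
[  301   270   246   210 27243] [434.9996 384.3019]
[320 274  30   8 181] [333.9779 277.1326]
[227 276   6   6  20] [229.75 277.5 ]
[222 284  12  31 225] [227.7733 298.1556]
[412 284  13  10  45] [417.5778 288.5778]
[   0  396  107   84 5522] [ 42.8553 443.0771]
[ 193  441  107   39 2706] [247.6523 463.4084]
[308 473   9   5  21] [311.2857 475.8095]
```

View pics/top15.png

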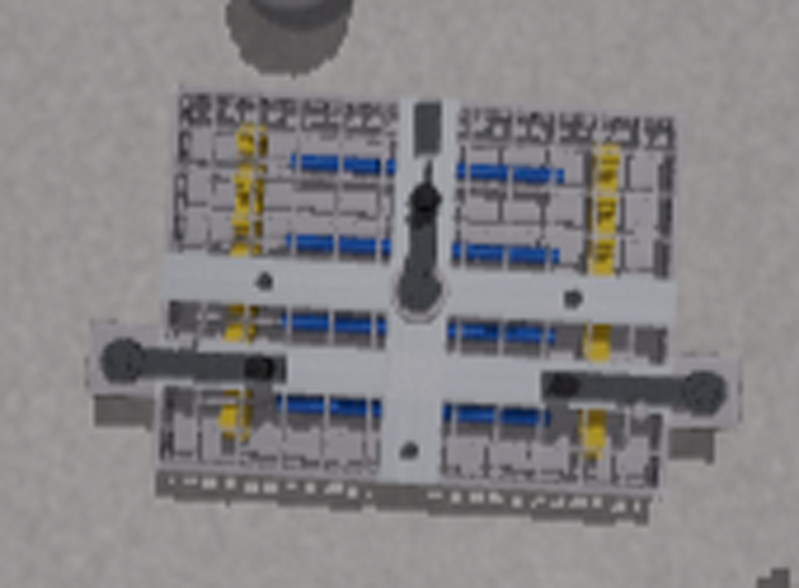

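View pics/top15f.png

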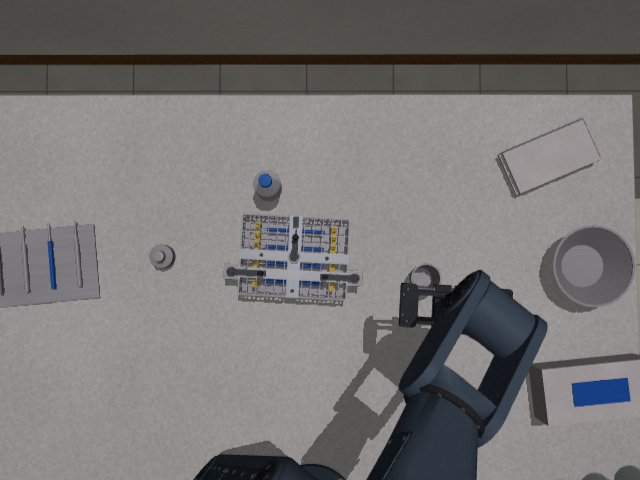

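Run:
```python
from h import *
c=np.load("top0.npz")
f=lambda x,y,z: cast(c,(x/4.7+205-.4,y/4.7+195-.4),z)[:2]
for n,P,p,z,home in (("L",PIV["l"],(260,367),.098,-np.pi/2),("R",PIV["r"],(566,384),.098,np.pi/2),("Ppost",C,(425,201),.098,0),("Ptip",C,(428,163),.068,0)):
    e=f(*p,z)-P; print(n,np.linalg.norm(e),"err rad",np.arctan2(e[1],e[0])-YAW-home)
```

```text
L 0.06525743727384435 err rad -0.002403111860789675
R 0.06414334684323322 err rad -0.00028634409466565813
Ppost 0.03893059818412781 err rad -0.034238028859934884
Ptip 0.058221325113294184 err rad -0.01575460225223691
```

```bash
python3 -c "
from rig import robot
print(robot.hand_in())"
```

```text
the job is handed in; nothing more can be done
None
```

I pushed the left latch home, then the right latch, then turned the pointer counterclockwise round to the long bar. All of it was done with the closed fingertip, and I handed in at about 24 s with the arm well clear.

- **Latches:** at the end of each push the fingertip stopped moving while the contact force rose to about 5 N, so both are against their stops. In the last top picture, both posts sit within about 0.003 rad of home.
- **Pointer:** the checks disagree slightly. The scene view shows the tip in line with the bar to well under a millimetre. In the top view the tip reads about 0.016 rad off and the post about 0.034 rad off, so the pointer is within roughly 1 to 2 degrees.
- **Tray and bystanders:** comparing the first and last top pictures, the tray, bottle and weight are unchanged. The cup was partly hidden by the arm in the last picture. Only a small difference showed beside it, where the gripper covers it. The gripper passed well above the cup, at about 0.22 m.

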